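# Park the guide rollers on the sloping board, each behind its chock

### The job

Free the lid of the roller case by pressing the sprung hook down through the gap between the two cheeks, then park every roller from the case on the sloping board: one to a bay, lying across the bay and at rest against its own chock, the wooden bar laid across the bay below it, with roller and chock both above the black line, so put the chock there before you let the roller go. When the case is empty, push its lid down again until the hook snaps over it, and leave the other things on the worktop where they are.

Things in the scene. Friction and masses are not known exactly. Their poses are not given: they have to be found in the camera images.
- roller_case: Fixed aluminium tray 240 (x) x 116 (y) x 22 mm high; x points away from the robot. Origin under its centre, on the worktop. Foam below 18 mm cradles rollers at x = -75, 0, 75 mm, y = 0, axle 39.5 mm up. At the near end (-x) two cheeks, 42 mm apart (centre y = 18), 80 mm long (x -203 to -123), 56 mm high, flank the hook.
- case_lid (a joint): Grey lid of the case, 240 x 116, 56 mm deep, top 78 mm up when shut. Hinge along the tray's right rim (case y = -58, 22 mm up). 0 shut (0.01 held by the hook), 1.7 fully open (rad). A weak spring throws it open when the hook lets go. To shut it, push it over from outside (from its right) and press its top, about 6 N: the hook snaps over it.
- lid_middle (a point): Centre of the outer face of the lid's flat top; moves with the lid. It lies 58 mm from the hinge line across the lid and 56 mm off it.
- hook (a joint): Sprung dark steel hook on a pivot at the near end of the case. 0 at rest (it then holds a shut lid), grows as its black pad is pressed down (rad, at most 0.36); the lid is free from about 0.2. Springs back when let go.
- hook_pad (a point): Centre of the top of the hook's black pad, 30 x 30 mm, in the gap between the cheeks, 34 mm above the worktop and 22 mm below the cheeks' top edges. 0.2 rad is about 8 mm down, 0.36 rad about 14 mm, at 2 to 4 N.
- board: Plywood board, 288 mm wide (y), rising 6 degrees along its x from x = -100 to 80 mm; surface 28 mm up at x = 0. Frame level, origin on the worktop. Ribs (6 mm wide, 10 high) part three bays, 92 mm apart in y, 86 mm wide. Black line at x = -55; two stops 22 mm high, 50 mm apart, at each bay's low end, uphill face x = -92. Unchocked rollers roll down to them.
- bay_0 (a point): Point on the sloping surface in the middle of bay 0 across its width, at x = 0, y = -92 mm of the board; its axes are those of the board (level frame).
- bay_1 (a point): Point on the sloping surface in the middle of bay 1 across its width, at x = 0, y = 0 mm of the board; its axes are those of the board (level frame).
- bay_2 (a point): Point on the sloping surface in the middle of bay 2 across its width, at x = 0, y = 92 mm of the board; its axes are those of the board (level frame).
- table_edge (a point): Middle of the front top edge of the fixed perforated machine table behind the chocks, 50 mm high, from 134 mm to the left to 134 mm to the right of this point; a chock can slide under the edge, fingers cannot go down there.
- laser_head (a point): Front of the fixed laser head that overhangs the back of the worktop: solid above this height, from this x away from the robot, and from 60 mm to the right of this point to beyond the board on the left. Do not swing the gripper into it.
- roller_0: Bobbin-shaped guide roller, 72 mm long: two bright flanges 60 mm across, 13 mm thick, and a neck 26 mm across, 46 mm long. About 0.35 kg. Rolls freely. Origin at its middle on the axle; y along the axle, x and z turn as it rolls. At the start it lies in the shut case, axle across it, 39.5 mm above the worktop. One of the three may be absent.
- roller_1: Bobbin-shaped guide roller, 72 mm long: two bright flanges 60 mm across, 13 mm thick, and a neck 26 mm across, 46 mm long. About 0.35 kg. Rolls freely. Origin at its middle on the axle; y along the axle, x and z turn as it rolls. At the start it lies in the shut case, axle across it, 39.5 mm above the worktop. One of the three may be absent.
- roller_2: Bobbin-shaped guide roller, 72 mm long: two bright flanges 60 mm across, 13 mm thick, and a neck 26 mm across, 46 mm long. About 0.35 kg. Rolls freely. Origin at its middle on the axle; y along the axle, x and z turn as it rolls. At the start it lies in the shut case, axle across it, 39.5 mm above the worktop. One of the three may be absent.
- chock_0: Chock: loose wooden bar 28 mm wide (x), 64 mm long (y), 14 mm high, dark inlay on top, 0.16 kg. Origin at the centre of its underside. Does not slide down the board by itself; a roller resting against it has its axle 36 mm uphill of its middle. Starts flat on the worktop between case and board, long side roughly along the robot's x.
- chock_1: Chock: loose wooden bar 28 mm wide (x), 64 mm long (y), 14 mm high, dark inlay on top, 0.16 kg. Origin at the centre of its underside. Does not slide down the board by itself; a roller resting against it has its axle 36 mm uphill of its middle. Starts flat on the worktop between case and board, long side roughly along the robot's x.
- chock_2: Chock: loose wooden bar 28 mm wide (x), 64 mm long (y), 14 mm high, dark inlay on top, 0.16 kg. Origin at the centre of its underside. Does not slide down the board by itself; a roller resting against it has its axle 36 mm uphill of its middle. Starts flat on the worktop between case and board, long side roughly along the robot's x.
- v_block: Bystander: ground steel V block 45 x 50 x 34 mm, standing in front of the chocks. Origin at the centre of its underside.
- grease_pot: Bystander: grease pot with dark lid, 64 mm across, 44 mm high, at the far left. Origin at the centre of its underside.
- label_roll: Bystander: white roll 68 mm across, 30 mm high, behind the board. Origin at the centre of its underside.
- wash_bottle: Bystander: white bottle with red cap and spout, 217 mm high, left behind the board. Origin at the centre of its underside.

How it is judged:
By the outcome, as a careful person would: the job done as asked, in the order asked, and still so for the second after the job is handed in, with the robot touching nothing.
Of roller_0, roller_1, roller_2 only 2 to 3 are there at a start; the rules pass over those that are not, and their reading is None.
At some moment in a run one of chock_0, chock_1, chock_2 may be knocked a few centimetres aside while the robot is not near it.
It also fails if it takes over 210 s, if anything falls off the work surface, if the arm or the gripper's body presses on something with over 40 N, if the wrist force passes 120 N, or if a joint passes its speed limit or range.

### The arm

A 6-joint arm with a two-finger parallel gripper is mounted at the origin on a cart in front of the work surface, level with it; the furniture and walls round the work are solid. World frame = base frame: x ahead of the robot, y to its left, z up, the work surface at z = 0. Lengths are in m, angles in rad, forces in N, time in s.
With the tool pointing down it reaches from about 0.275 to 0.825 m from the base axis. Payload 4.9 kg.
Tool frame: the origin (TCP) lies between the finger pads; the fingertips stand 14 mm ahead of it and the grasp point (between the pads) lies 5 mm behind it; z points along the fingers, y is the line along which they close (so a half turn about z gives the same grasp; the last joint's range is limited). The gripper opens to 85 mm and grips with 20 to 120 N. Pads are 22 mm wide; open, the fingers measure 114 mm over their backs; the gripper's body (76 mm by 85 mm) begins 54 mm behind the grasp point. The pads swing forward as they close: fully open they stand 13 mm farther back than shut.
Start: joints at [-1.48, 0.326, -0.193, 1.052, 0, 1.437], TCP at [0.123, -0.536, 0.245] pointing down, gripper open.
Joint ranges: [-2.65, 2.65], [-0.97, 1.79], [-1.3, 1.35], [-1.93, 2.1], [-1.47, 1.37], [-3.14, 3.14]. Speed limits (rad/s): [2.57, 2.57, 3.14, 3.14, 3.14, 3.14].

### API

Orientations are given as a unit quaternion [w, x, y, z].
In Python, from workcell import env gives the robot as it stands.
- The arm moves only by the shell command python3 drive.py 'ROWS' [FORCE]. ROWS is 1 to 20 rows, parted by semicolons, with the numbers parted by spaces; each row has 7 numbers: dx, dy, dz in m, then a rotation vector rx, ry, rz in rad, then the finger opening in m; each row shifts and turns the commanded pose from where the row before left it, along the tool's axes as they then stand; what a row does not reach is not made up. A row lasts 1/8 s, in which the tool goes at most 0.0625 m and 0.188 rad, less where a joint would pass 70% of its speed; a pose out of reach is approached as far as the arm can. The fingers move at their own pace and stop on an object; FORCE is the grip in N (left out, the last holds). Time passes only in rows, so rows that do not move let the fingers close. It prints the time, the measured TCP pose, the force, the opening and the grip force at its end. Input that does not fit is refused with a message, and nothing moves.
- env.read_state(): the state, without advancing time (a new reading comes with each control period).
- env.read_camera(name): name is "side" or "top" or "wrist"; returns the picture (420x560x3 uint8, blue, green, red); there is no depth.
- env.camera_params(name): a dict with "fx", "fy", "cx", "cy" (pixels), "world_from_camera" (4x4, takes a point from camera to world coordinates); the wrist camera has in their place "T_tool_cam" (4x4, takes a point from camera to tool coordinates, whose origin is the TCP and whose axes are the flange's). Camera axes: x right, y up, looking along -z (the intrinsics and any distortion apply to the point x, -y, -z); pixel columns grow to the right and rows downward; lengths in m; the calibration is good to about 2 mm. A picture is of the moment at which its call begins: read the wrist's pose just before it. camera_params takes no time and is no camera call.
- env.hand_in(): hands the job in; it is judged then, once.
The state is a dict: "t": time; "joint_pos": joint angles; "joint_vel": joint speeds; "joint_efforts": joint torques, N m; "tcp_pos": TCP position; "eef_rot": TCP orientation; "force": force on the tool from outside, world axes, zero at the start; "ft_torque": the same for the moment, N m; "gripper_width": finger opening in m; "gripper_force": force on a finger pad.
Only numpy, scipy, OpenCV 4.12 (cv2) and the standard library are available. Lean on these libraries where they do the work, as an engineer would, in place of code of your own. Each camera call takes 0.05 s, during which the arm holds its last target. There are 200 camera calls.

## Working session

There is one attempt and no reset: what is moved stays moved. The work goes in short steps, Python scripts to look and compute and a shell command to move; the robot and the scene stay as the last step left them, time stands still between calls to the robot, and variables do not carry over. Pictures are saved under pics/ and viewed, at most 14 in all, crops included, and the job is handed in when it is done.

```bash
ls; mkdir -p pics; python3 - <<'E'
from workcell import env
import cv2,numpy as np
for n in ("top","side"):
    cv2.imwrite(f"pics/{n}0.png",cv2.resize(env.read_camera(n),(800,600),interpolation=cv2.INTER_CUBIC))
    p=env.camera_params(n);print(n,p)
print(env.camera_params("wrist"))
print(env.read_state())
E
```

```text
drive.py
pics
workcell.py
top {'fx': 498.747148029881, 'fy': 498.747148029881, 'cx': 286.00471444786217, 'cy': 203.7790292058258, 'world_from_camera': array([[-0.00927467,  0.99352721, -0.11321514,  0.35624984],
       [-0.99990131, -0.01040931, -0.00943494,  0.15709006],
       [-0.01055236,  0.11311646,  0.9935257 ,  1.48839936],
       [ 0.        ,  0.        ,  0.        ,  1.        ]])}
side {'fx': 525.9566661716387, 'fy': 525.9566661716387, 'cx': 289.1657962806607, 'cy': 208.86156504299205, 'world_from_camera': array([[ 9.97424777e-01,  4.90732679e-02, -5.23032344e-02,
         4.64749073e-01],
       [-7.17131633e-02,  6.72049202e-01, -7.37025842e-01,
        -9.05668331e-01],
       [-1.01791973e-03,  7.38878667e-01,  6.73837725e-01,
         1.08831631e+00],
       [ 0.00000000e+00,  0.00000000e+00,  0.00000000e+00,
         1.00000000e+00]])}
{'fx': 373.25902553186484, 'fy': 373.25902553186484, 'cx': 279.48430986236104, 'cy': 207.2115171359674, 'T_tool_cam': array([[-3.83372175e-04,  9.56554683e-01,  2.91552723e
[... 296 characters left out ...]
1, 'joint_pos': array([-1.48019207e+00,  3.26869600e-01, -1.93471402e-01,  1.05197064e+00,
        5.80087455e-06,  1.43664957e+00]), 'joint_vel': array([ 0.00093667, -0.00325479,  0.0011247 ,  0.00087075, -0.00046795,
       -0.00064413]), 'joint_efforts': array([ 1.67994851e-03, -4.44240403e+01,  2.63037854e+01,  7.89571612e-03,
       -4.00184683e-05,  3.76246746e-06]), 'tcp_pos': array([ 0.12257251, -0.53567508,  0.24458493]), 'eef_rot': array([-7.57415062e-04,  9.93692230e-01,  1.12139104e-01,  1.93936034e-05]), 'force': array([ 0.29155083,  0.90807923, -0.53320588]), 'ft_torque': array([-0.02413335, -0.02138686,  0.07429479]), 'gripper_force': 0.0, 'gripper_width': 0.08552674865336758}
```
View pics/top0.png

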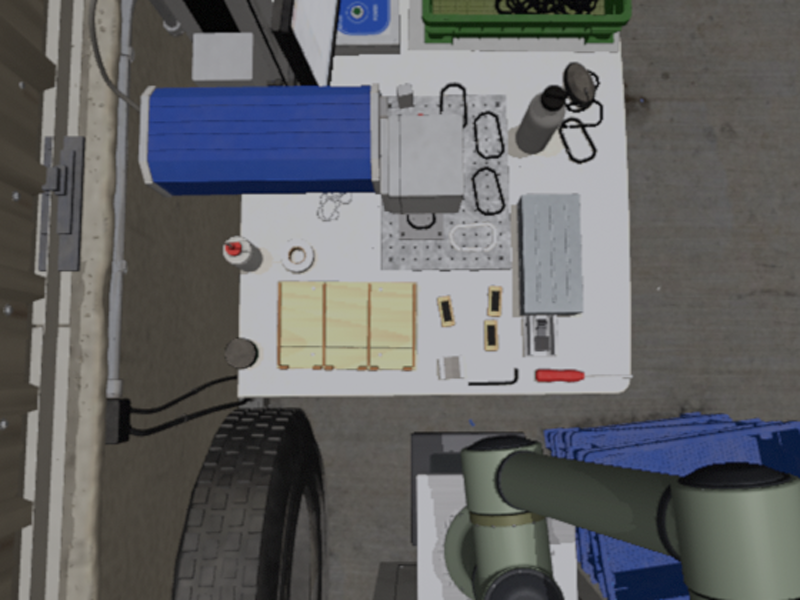

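View pics/side0.png

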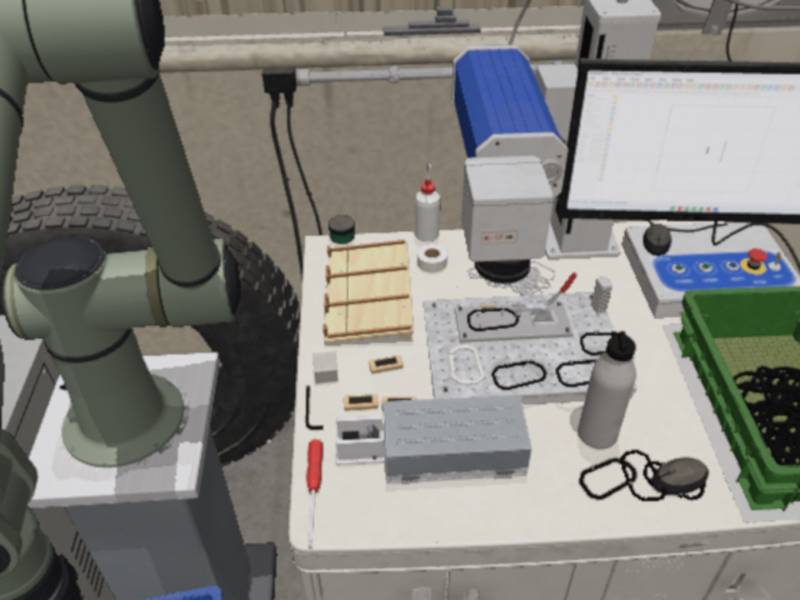

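The top view shows the case at about (520–582, 195–355), the three chocks near (446,310), (495,300) and (490,335), and the board at (278–417, 282–370). I'll enlarge these to measure them.

```bash
python3 - <<'E'
import cv2
from workcell import env
im=env.read_camera("top")
# crop1: case+chocks cols 290-430 rows 125-275 ; crop2 board cols 150-330
c=cv2.resize(im[130:280,290:430],None,fx=4,fy=4,interpolation=cv2.INTER_CUBIC)[:600];cv2.imwrite("pics/c1.png",c)
c=cv2.resize(im[160:280,150:350],None,fx=4,fy=4,interpolation=cv2.INTER_CUBIC);cv2.imwrite("pics/c2.png",c)
E
```

View pics/c1.png

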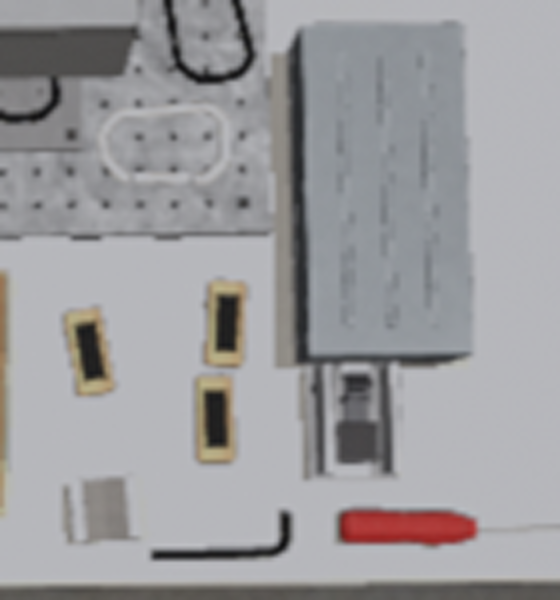

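View pics/c2.png

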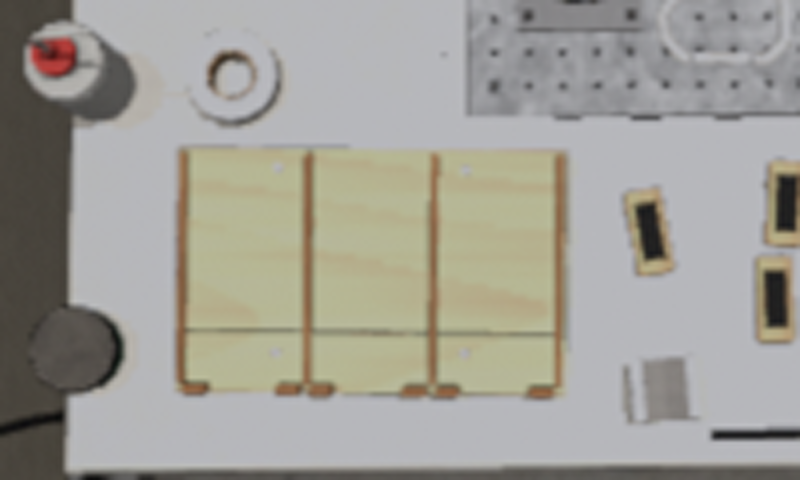

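c1 shows the lid top corners at (302,25), (467,22), (470,355) and (308,360). The pad is at (356,442) and the chocks at (89,351), (227,323) and (215,419). c2 shows the ribs at columns 183, 308, 434 and 561, the black line at rows 330–334, and the board's top edge at row 150.

```bash
cat > h.py <<'E'
import numpy as np, cv2
from scipy.spatial.transform import Rotation as R
from workcell import env
def ray(name,u,v,z,st=None):
    p=env.camera_params(name)
    if name=="wrist":
        T=np.eye(4);T[:3,:3]=rot(st).as_matrix();T[:3,3]=st["tcp_pos"];T=T@p["T_tool_cam"]
    else: T=p["world_from_camera"]
    d=T[:3,:3]@np.array([(u-p["cx"])/p["fx"],-(v-p["cy"])/p["fy"],-1]);o=T[:3,3]
    return o+d*(z-o[2])/d[2]
def proj(name,P,st=None):
    p=env.camera_params(name)
    if name=="wrist":
        T=np.eye(4);T[:3,:3]=rot(st).as_matrix();T[:3,3]=st["tcp_pos"];T=T@p["T_tool_cam"]
    else: T=p["world_from_camera"]
    q=T[:3,:3].T@(np.asarray(P)-T[:3,3]); return p["cx"]-p["fx"]*q[0]/q[2],p["cy"]+p["fy"]*q[1]/q[2]
def rot(st): return R.from_quat(np.roll(st["eef_rot"],-1))
def down(yaw,tilt=0,byaw=0):
    """tool z down, tool x at yaw; then tilted about board y so that it is normal to slope"""
    r=R.from_euler("z",yaw)*R.from_euler("x",np.pi)
    return R.from_euler("z",byaw)*R.from_euler("y",-tilt)*R.from_euler("z",-byaw)*r
def go(P,Rt,st=None):
    """delta in present tool axes, and rotvec in tool axes"""
    st=st or env.read_state();r=rot(st)
    d=r.inv().apply(np.asarray(P)-st["tcp_pos"]);w=(r.inv()*Rt).as_rotvec()
    d2=Rt.inv().apply(np.asarray(P)-st["tcp_pos"])
    print("d now-axes",d.round(4),"d in target axes",d2.round(4),"|d|",np.linalg.norm(d).round(3),"rotvec",w.round(4))
E
cat > m.py <<'E'
from h import *
f1=lambda u,v,z:ray("top",290+(u+.5)/4-.5,130+(v+.5)/4-.5,z)
f2=lambda u,v,z:ray("top",150+(u+.5)/4-.5,160+(v+.5)/4-.5,z)
P=print
P("lid",[f1(*c,.078)[:2].round(4) for c in((302,25),(467,22),(470,355),(308,360))], np.mean([f1(*c,.078) for c in((302,25),(467,22),(470,355),(308,360))],0))
P("pad",f1(356,442,.034))
for c in((89,351),(227,323),(215,419)):P("chock",f1(*c,.014))
P("line",f2(190,330,.022),f2(555,334,.022))
for u in(183,308,434,561):P("rib top",f2(u,150,.028+.0084+.01)[:2], "line",f2(u,331,.0322)[:2])
P("stops",f2(195,388,.04),f2(540,392,.04))
P("vblock",f1(104,509,.034));P("table edge",f1(130,235,.05),f2(468,115,.05))
# laser: side view bottom front corners (800 scale)
E
python3 m.py
```

```text
lid [array([ 0.7118, -0.0597]), array([ 0.7126, -0.1785]), array([ 0.4718, -0.1719]), array([ 0.4694, -0.0574])] [ 0.59141641 -0.11685794  0.078     ]
pad [ 0.41289102 -0.09720022  0.034     ]
chock [0.48289262 0.09477176 0.014     ]
chock [ 0.50268808 -0.00785596  0.014     ]
chock [0.43161214 0.00262009 0.014     ]
line [0.41265906 0.43329985 0.022     ] [0.40714172 0.16514117 0.022     ]
rib top [0.54289815 0.43525578] line [0.41158802 0.43648794]
rib top [0.5419278  0.34388519] line [0.4107061  0.34516455]
rib top [0.54095099 0.25190696] line [0.40981831 0.25323258]
rib top [0.53996776 0.1593238 ] line [0.40892466 0.16069471]
stops [0.37006498 0.42582849 0.04      ] [0.364858  0.1762802 0.04     ]
vblock [0.36621577 0.0864939  0.034     ]
table edge [0.56418408 0.06519149 0.05      ] [0.56593092 0.22680844 0.05      ]
```

```bash
python3 - <<'E'
from h import *
for z in(.08,.1,.12,.14,.16,.18,.2,.25):
    print(z,ray("top",461*.7,211*.7,z)[:2].round(3),ray("side",467*.7,252*.7,z)[:2].round(3))
E
```

```text
0.08 [0.678 0.063] [0.668 0.335]
0.1 [0.673 0.065] [0.664 0.311]
0.12 [0.669 0.066] [0.66  0.286]
0.14 [0.664 0.067] [0.656 0.262]
0.16 [0.66  0.069] [0.652 0.237]
0.18 [0.655 0.07 ] [0.648 0.212]
0.2 [0.651 0.071] [0.644 0.188]
0.25 [0.639 0.075] [0.634 0.126]
```

```bash
python3 - <<'E'
from h import *
st=env.read_state()
r=rot(st); go([.410,-.0972,.13],down(1.553))
E
```

```text
d now-axes [ 0.3779 -0.3633  0.1152] d in target axes [0.4436 0.2796 0.1147] |d| 0.537 rotvec [-9.0000e-04 -1.0000e-03 -1.3282e+00]
```

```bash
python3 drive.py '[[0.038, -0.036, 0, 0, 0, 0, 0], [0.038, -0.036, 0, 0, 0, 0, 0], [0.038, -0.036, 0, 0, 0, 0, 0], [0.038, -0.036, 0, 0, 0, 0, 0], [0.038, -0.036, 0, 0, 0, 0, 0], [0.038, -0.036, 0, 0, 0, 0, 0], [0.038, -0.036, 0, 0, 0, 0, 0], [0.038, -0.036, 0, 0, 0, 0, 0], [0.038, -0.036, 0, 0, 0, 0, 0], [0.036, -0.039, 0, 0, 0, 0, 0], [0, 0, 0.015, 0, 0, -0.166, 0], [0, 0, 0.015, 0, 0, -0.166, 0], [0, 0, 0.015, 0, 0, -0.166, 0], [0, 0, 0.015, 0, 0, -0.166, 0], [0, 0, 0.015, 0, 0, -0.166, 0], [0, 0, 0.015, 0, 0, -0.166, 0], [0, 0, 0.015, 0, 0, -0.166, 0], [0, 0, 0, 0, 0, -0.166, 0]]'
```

```text
refused: ROWS must be rows parted by semicolons, with the numbers parted by spaces. Nothing was moved.
```

The error is about the shape of the input: rows parted by semicolons, with the numbers parted by spaces. Fixing that and sending the same move.

```bash
python3 drive.py '0.038 -0.036 0 0 0 0 0;0.038 -0.036 0 0 0 0 0;0.038 -0.036 0 0 0 0 0;0.038 -0.036 0 0 0 0 0;0.038 -0.036 0 0 0 0 0;0.038 -0.036 0 0 0 0 0;0.038 -0.036 0 0 0 0 0;0.038 -0.036 0 0 0 0 0;0.038 -0.036 0 0 0 0 0;0.036 -0.039 0 0 0 0 0;0 0 0.015 0 0 -0.166 0;0 0 0.015 0 0 -0.166 0;0 0 0.015 0 0 -0.166 0;0 0 0.015 0 0 -0.166 0;0 0 0.015 0 0 -0.166 0;0 0 0.015 0 0 -0.166 0;0 0 0.015 0 0 -0.166 0;0 0 0 0 0 -0.166 0'
python3 - <<'E'
from h import *
st=env.read_state(); print(st["joint_pos"].round(2),st["force"])
go([.410,-.0972,.055],down(1.553))
E
```

```text
t: 2.4
tcp_pos: [0.4091, -0.0976, 0.1391]
eef_rot: [-0.001, 0.712, 0.703, -0.001]
force: [0.6, 0.5, -0.5]
gripper_width: -0.0002
gripper_force: 0.0
[-0.41  0.21 -0.66  0.7   0.    1.17] [ 0.55031927  0.513743   -0.45997032]
d now-axes [0.0003 0.0011 0.0841] d in target axes [0.0004 0.0009 0.0841] |d| 0.084 rotvec [-0.0025 -0.0011  0.0052]
```

```bash
python3 drive.py '0 0.001 0.03 0 0 0 0;0 0 0.03 0 0 0 0;0 0 0.025 0 0 0 0;0 0 0.01 0 0 0 0;0 0 0.005 0 0 0 0;0 0 0.001 0 0 0 0;0 0 0 0 0 0 0;0 0 0 0 0 0 0'
```

```text
t: 3.4
tcp_pos: [0.4096, -0.0977, 0.0396]
eef_rot: [-0.001, 0.713, 0.701, -0.001]
force: [-5.5, 1.0, 3.9]
gripper_width: 0.0
gripper_force: 2.8
```

```bash
python3 drive.py '0 0 0.003 0 0 0 0;0 0 0.001 0 0 0 0;0 0 0 0 0 0 0;0 0 0 0 0 0 0;0 0 0 0 0 0 0'
python3 - <<'E'
from h import *
cv2.imwrite("pics/s1.png",cv2.resize(env.read_camera("side")[180:380,200:400],None,fx=3,fy=3))
E
```

```text
t: 4.03
tcp_pos: [0.4086, -0.0977, 0.0355]
eef_rot: [-0.002, 0.714, 0.701, -0.002]
force: [-7.1, -0.0, 4.8]
gripper_width: 0.0003
gripper_force: 3.5
```

View pics/s1.png

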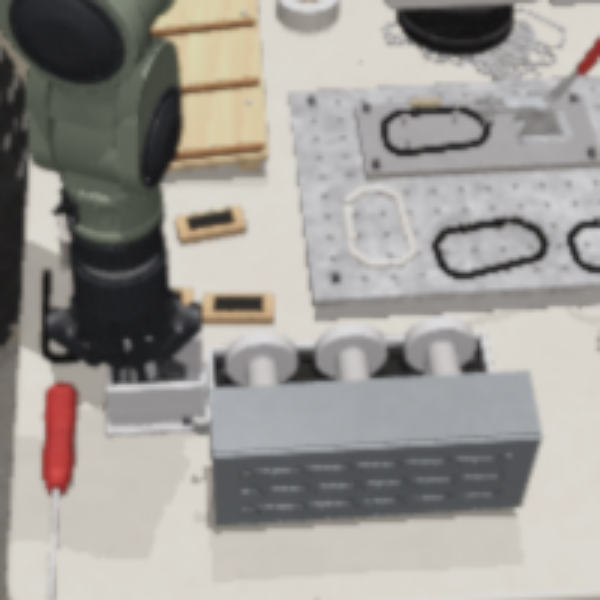

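The lid is open and all three rollers are present, at (260,365), (350,360) and (440,350) in the crop. Next I'll lift and go over chock A.

```bash
cat >> h.py <<'E'
def chocks(name="wrist",z=.014,save=None):
    """dark inlays about 15 x 41 mm seen in a camera: world centre and yaw of long side"""
    st=env.read_state();im=env.read_camera(name)
    if save: cv2.imwrite(save,im)
    m=(im.max(2)<75).astype(np.uint8)
    n,lab,s,_=cv2.connectedComponentsWithStats(m)
    for i in range(1,n):
        if s[i,4]<40: continue
        v,u=np.nonzero(lab==i)
        P=np.array([ray(name,a,b,z,st)[:2] for a,b in zip(u,v)]) if s[i,4]<20000 else None
        if P is None: continue
        (c,wh,a)=cv2.minAreaRect((P*1000).astype(np.float32))
        l,w=max(wh),min(wh)
        if 30<l<52 and 8<w<24:
            q=P-P.mean(0);e=np.linalg.svd(q,full_matrices=False)[2][0];e=e*np.sign(e[0])
            print("chock",P.mean(0).round(4),"yaw",np.arctan2(e[1],e[0]).round(3),"size",round(l),round(w))
E
python3 drive.py '0 0 -0.03 0 0 0 0;0 0 -0.04 0 0 0 0;0 0 -0.05 0 0 0 0.085;0.04 -0.01 -0.04 0 0 0 0.085;0.05 -0.02 0 0 0 0 0.085;0.05 -0.02 0 0 0 0 0.085;0.05 -0.02 0 0 0 0 0.085'
python3 - <<'E'
from h import *
go([.483,.0948,.2],down(3.317))
E
```

```text
t: 4.95
tcp_pos: [0.3452, 0.0947, 0.1966]
eef_rot: [0.001, 0.714, 0.7, 0.002]
force: [0.5, 0.6, 0.1]
gripper_width: 0.0848
gripper_force: 0.0
d now-axes [ 0.0027  0.1378 -0.0028] d in target axes [-0.1357 -0.024  -0.0034] |d| 0.138 rotvec [ 0.004  0.003 -1.765]
```

```bash
python3 drive.py '0 0.045 0 0 0 0 0.085;0 0.045 0 0 0 0 0.085;0 0.047 0 0 0 0 0.085;0 0 0 0 0 -0.177 0.085;0 0 0 0 0 -0.177 0.085;0 0 0 0 0 -0.177 0.085;0 0 0 0 0 -0.177 0.085;0 0 0 0 0 -0.177 0.085;0 0 0 0 0 -0.177 0.085;0 0 0 0 0 -0.177 0.085;0 0 0 0 0 -0.177 0.085;0 0 0 0 0 -0.177 0.085;0 0 0 0 0 -0.172 0.085;0 0 0 0 0 0 0.085;0 0 0 0 0 0 0.085'
python3 - <<'E'
from h import *
chocks(save="pics/w1.png"); chocks("top")
print(env.read_state()["joint_pos"].round(2))
go([.483,.0948,.03],down(3.317))
E
```

```text
t: 6.82
tcp_pos: [0.482, 0.0908, 0.1958]
eef_rot: [0.001, -0.087, 0.996, 0.0]
force: [-0.4, -0.8, -0.1]
gripper_width: 0.0849
gripper_force: 0.0
chock [0.3121 0.2564] yaw -1.485 size 50 8Traceback (most recent call last):
  File "<stdin>", line 2, in <module>
  File "h.py", line 37, in chocks
    P=np.array([ray(name,a,b,z,st)[:2] for a,b in zip(u,v)]) if s[i,4]<20000 else None
                ~~~^^^^^^^^^^^^^^^
  File "h.py", line 5, in ray
    p=env.camera_params(name)
ValueError: time passes only in moves, steps and waits
```

View pics/w1.png

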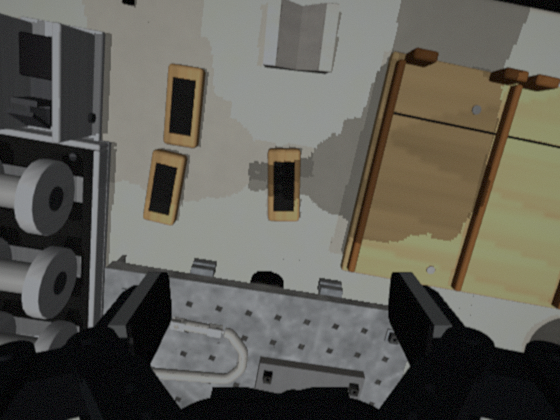

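The wrist picture shows chock A at (284,185), C at (183,106) and B at (165,187), with the case and board where expected. A shadow merges with A's inlay, so I'll use a lower threshold and cache the camera parameters.

```bash
python3 - <<'E'
s=open("h.py").read()
s=s.replace("def ray(","import functools\n@functools.lru_cache(None)\ndef par(n): return env.camera_params(n)\ndef ray(").replace("p=env.camera_params(name)","p=par(name)")
s=s.replace('save=None):\n','save=None,thr=45,load=None):\n').replace('im=env.read_camera(name)\n    if save','im=cv2.imread(load) if load else env.read_camera(name)\n    if save').replace("<75","<thr")
open("h.py","w").write(s)
E
python3 - <<'E'
from h import *
for u,v in((284,185),(183,106),(165,187)): print(ray("wrist",u,v,.014,env.read_state())[:2].round(4))
for t in (20,30,45): print(t); chocks(load="pics/w1.png",thr=t)
print("top"); chocks("top")
print(env.read_state()["joint_pos"].round(2))
go([.483,.0948,.03],down(3.317))
E
```

```text
[0.4815 0.0948]
[0.4313 0.0031]
[ 0.5009 -0.0054]
20
chock [0.4766 0.0942] yaw 0.207 size 32 16
30
chock [ 0.4131 -0.1147] yaw -0.022 size 32 24
chock [0.4315 0.0021] yaw 0.009 size 42 16
chock [0.4821 0.0944] yaw 0.17 size 41 16
chock [ 0.5025 -0.0076] yaw -0.071 size 42 16
45
chock [0.3663 0.2597] yaw 1.538 size 49 10
chock [0.4314 0.0021] yaw 0.011 size 43 17
chock [ 0.4572 -0.1136] yaw -1.062 size 33 23
chock [0.4824 0.0944] yaw 0.161 size 42 17
chock [ 0.5027 -0.0077] yaw -0.072 size 42 17
top
chock [ 0.6964 -0.1215] yaw 1.565 size 36 12
[ 0.04  0.26 -0.42  0.89  0.   -0.14]
d now-axes [-0.0018  0.0038  0.1655] d in target axes [-0.0019  0.0038  0.1655] |d| 0.166 rotvec [ 0.      0.0006 -0.0007]
```

```bash
python3 drive.py '-0.001 0.0035 0.04 0 0 0 0.06;0 0 0.05 0 0 0 0.06;0 0 0.045 0 0 0 0.06;0 0 0.025 0 0 0 0.06;0 0 0.015 0 0 0 0.06;0 0 0.002 0 0 0 0.06;0 0 0 0 0 0 0.06'; python3 drive.py '0 0 0 0 0 0 0;0 0 0 0 0 0 0;0 0 0 0 0 0 0;0 0 0 0 0 0 0;0 0 0 0 0 0 0' 40; python3 drive.py '0 0 -0.02 0 0 0 0;0 0 -0.03 0 0 0 0;0 0 -0.05 0 0 0 0;0 0 -0.04 0 0 0 0;0 0 0 0 0 0 0'
```

```text
t: 7.8
tcp_pos: [0.4828, 0.0943, 0.019]
eef_rot: [0.001, -0.088, 0.996, -0.0]
force: [0.3, 0.0, 1.0]
gripper_width: 0.0597
gripper_force: 0.0
t: 8.43
tcp_pos: [0.4828, 0.0943, 0.0194]
eef_rot: [0.001, -0.088, 0.996, -0.0]
force: [-0.9, -1.1, 5.3]
gripper_width: 0.0267
gripper_force: 39.6
t: 9.05
tcp_pos: [0.4844, 0.0945, 0.1616]
eef_rot: [0.003, -0.088, 0.996, -0.0]
force: [-0.2, -0.8, -1.9]
gripper_width: 0.0271
gripper_force: 40.2
```

```bash
python3 - <<'E'
from h import *
st=env.read_state()
# w1 was taken at this pose:
s1={"tcp_pos":np.array([.482,.0908,.1958]),"eef_rot":np.array([.001,-.087,.996,0])}
for n,u,v,z in(("line",392,113,.0222),("line",497,134,.0222),("rib top near",403,62,.031),("rib top far",350,268,.046),("rib2 near",518,86,.031),("rib2 far",460,288,.046)):print(n,ray("wrist",u,v,z,s1)[:2].round(4))
b=-.017
o=np.array([.463,.298]);B=R.from_euler("z",b).as_matrix()[:2,:2]
for k,y in enumerate((-.092,0,.092)): print(k,"chock",(o+B@[-.015,y]).round(4),"roller",(o+B@[.025,y]).round(4))
p=o+B@[-.015,-.092]
go([*p,.12],down(np.pi/2+b,np.radians(6),b))
E
```

```text
line [0.4078 0.1681]
line [0.409  0.2553]
rib top near [0.371 0.164]
rib top far [0.5341 0.1591]
rib2 near [0.3723 0.2536]
rib2 far [0.5361 0.2542]
0 chock [0.4464 0.2063] roller [0.4864 0.2056]
1 chock [0.448  0.2983] roller [0.488  0.2976]
2 chock [0.4496 0.3902] roller [0.4896 0.3896]
d now-axes [0.0181 0.1168 0.0414] d in target axes [ 0.1111 -0.044   0.0372] |d| 0.125 rotvec [-0.0706 -0.0865  1.7625]
```

```bash
python3 drive.py '0.009 0.055 0 0 0 0 0;0.009 0.062 0 0 0 0 0;0 0 0 0 0 0.176 0;0 0 0 0 0 0.176 0;0 0 0 0 0 0.176 0;0 0 0 0 0 0.176 0;0 0 0 0 0 0.176 0;0 0 0 0 0 0.176 0;0 0 0 0 0 0.176 0;0 0 0 0 0 0.176 0;0 0 0 0 0 0.176 0;0 0 0 0 0 0.176 0;0 0 0.02 -0.105 0 0 0;0 0 0.02 0 0 0 0;0 0 0 0 0 0 0'
python3 - <<'E'
from h import *
b=-.017
go([.4464,.2063,.0475],down(np.pi/2+b,np.radians(6),b))
E
```

```text
t: 10.92
tcp_pos: [0.4435, 0.2055, 0.1162]
eef_rot: [0.036, 0.711, 0.702, 0.035]
force: [0.5, -0.3, -1.6]
gripper_width: 0.0264
gripper_force: 40.4
d now-axes [ 0.0009 -0.004   0.0687] d in target axes [ 0.0009 -0.0043  0.0687] |d| 0.069 rotvec [-0.0045  0.0011  0.0042]
```

```bash
python3 drive.py '0.001 -0.004 0.03 0 0 0.004 0;0 0 0.025 0 0 0 0;0 0 0.012 0 0 0 0;0 0 0.003 0 0 0 0;0 0 0 0 0 0 0;0 0 0 0 0 0 0'
```

```text
t: 11.68
tcp_pos: [0.4499, 0.2074, 0.0492]
eef_rot: [0.038, 0.712, 0.7, 0.038]
force: [-0.4, -0.1, -1.7]
gripper_width: 0.0267
gripper_force: 40.4
```

```bash
python3 drive.py '0 0 0.002 0 0 0 0;0 0 0.001 0 0 0 0;0 0 0 0 0 0 0;0 0 0 0 0 0 0'; python3 drive.py '0 0 0 0 0 0 0.045;0 0 0 0 0 0 0.045;0 0 0 0 0 0 0.045'; python3 drive.py '0 0 -0.03 0 0 0 0.06;0 0 -0.05 0 0 0 0.06;0 0 -0.05 0 0 0 0.06;0 0 -0.03 0 0 0 0.06;0 0 0 0.105 0 0 0.06;0 0 0 0 0 0 0.06'
python3 - <<'E'
from h import *
chocks(thr=30,save="pics/w2.png",z=.040)
go([.4314,.0021,.2],down(np.pi+.01))
E
```

```text
t: 12.18
tcp_pos: [0.4498, 0.2072, 0.0461]
eef_rot: [0.037, 0.712, 0.7, 0.037]
force: [-2.1, -0.8, 5.2]
gripper_width: 0.0267
gripper_force: 41.2
t: 12.55
tcp_pos: [0.4496, 0.2072, 0.0453]
eef_rot: [0.037, 0.712, 0.7, 0.037]
force: [0.0, 0.2, 0.2]
gripper_width: 0.045
gripper_force: 0.0
t: 13.3
tcp_pos: [0.4343, 0.2073, 0.2047]
eef_rot: [0.0, 0.713, 0.701, 0.001]
force: [0.4, 0.1, 0.5]
gripper_width: 0.0597
gripper_force: 0.0
chock [0.4499 0.2066] yaw 1.542 size 42 16
chock [0.4327 0.0241] yaw 0.018 size 38 14
d now-axes [-0.2051  0.0017  0.0039] d in target axes [ 0.004  -0.2051  0.004 ] |d| 0.205 rotvec [ 8.0000e-04  5.0000e-04 -1.5983e+00]
```

View pics/w2.png

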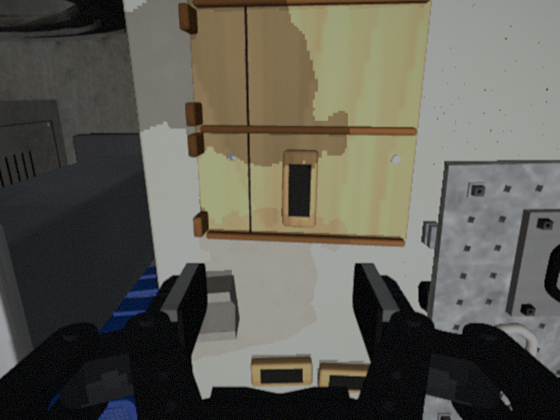

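Chock A lies at (299,189) in the picture, square in bay 0 and well above the black line. Next is chock C.

```bash
python3 drive.py '-0.05 0 0 0 0 0 0.06;-0.055 0 0 0 0 0 0.06;-0.05 0 0 0 0 0 0.06;-0.05 0 0 0 0 0 0.06;0 0 0 0 0 -0.178 0.06;0 0 0 0 0 -0.178 0.06;0 0 0 0 0 -0.178 0.06;0 0 0 0 0 -0.178 0.06;0 0 0 0 0 -0.178 0.06;0 0 0 0 0 -0.178 0.06;0 0 0 0 0 -0.178 0.06;0 0 0 0 0 -0.178 0.06;0 0 0 0 0 -0.174 0.06;0 0 0 0 0 0 0.06;0 0 0 0 0 0 0.06'
python3 - <<'E'
from h import *
chocks(thr=30)
go([.4314,.0021,.02],down(np.pi+.01))
E
```

```text
t: 15.22
tcp_pos: [0.4288, 0.0025, 0.204]
eef_rot: [-0.0, -0.004, 1.0, 0.0]
force: [0.1, -0.4, -0.3]
gripper_width: 0.0604
gripper_force: 0.0
chock [0.4296 0.0023] yaw 0.004 size 42 16
chock [0.4589 0.2269] yaw 1.532 size 47 17
chock [ 0.5029 -0.0074] yaw -0.077 size 41 16
d now-axes [-0.0025 -0.0005  0.1841] d in target axes [-0.0025 -0.0004  0.1841] |d| 0.184 rotvec [ 0.0003 -0.0002 -0.0016]
```

```bash
python3 drive.py '-0.002 0 0.045 0 0 0 0.06;0 0 0.05 0 0 0 0.06;0 0 0.045 0 0 0 0.06;0 0 0.025 0 0 0 0.06;0 0 0.015 0 0 0 0.06;0 0 0.003 0 0 0 0.06;0 0 0 0 0 0 0.06'; python3 drive.py '0 0 0 0 0 0 0;0 0 0 0 0 0 0;0 0 0 0 0 0 0;0 0 0 0 0 0 0;0 0 0 0 0 0 0' 40; python3 drive.py '0 0 -0.02 0 0 0 0;0 0 -0.03 0 0 0 0;0 0 -0.05 0 0 0 0;0 0 -0.04 0 0 0 0;0 0 0 0 0 0 0'
python3 - <<'E'
from h import *
b=-.017
go([.449,.2983,.12],down(np.pi/2+b,np.radians(6),b))
E
```

```text
t: 16.15
tcp_pos: [0.4315, 0.0024, 0.0216]
eef_rot: [0.0, -0.005, 1.0, 0.0]
force: [-0.3, 0.3, -0.3]
gripper_width: 0.0598
gripper_force: 0.0
t: 16.77
tcp_pos: [0.432, 0.0023, 0.0223]
eef_rot: [0.001, -0.005, 1.0, -0.0]
force: [-0.9, 0.4, 4.6]
gripper_width: 0.0261
gripper_force: 39.1
t: 17.4
tcp_pos: [0.4337, 0.0021, 0.1645]
eef_rot: [0.003, -0.005, 1.0, -0.0]
force: [0.8, 0.1, -2.3]
gripper_width: 0.0263
gripper_force: 40.2
d now-axes [-0.018   0.2961  0.0444] d in target axes [0.2964 0.0056 0.0453] |d| 0.3 rotvec [-0.0766 -0.0777  1.5967]
```

```bash
python3 drive.py '-0.003 0.06 0 0 0 0 0;-0.003 0.06 0 0 0 0 0;-0.003 0.06 0 0 0 0 0;-0.003 0.06 0 0 0 0 0;-0.003 0.056 0 0 0 0 0;0 0 0 0 0 0.177 0;0 0 0 0 0 0.177 0;0 0 0 0 0 0.177 0;0 0 0 0 0 0.177 0;0 0 0 0 0 0.177 0;0 0 0 0 0 0.177 0;0 0 0 0 0 0.177 0;0 0 0 0 0 0.177 0;0 0 0 0 0 0.177 0;0 0 0.02 -0.105 0 0 0;0 0 0.025 0 0 0 0;0 0 0 0 0 0 0'
python3 - <<'E'
from h import *
b=-.017
go([.449,.2983,.052],down(np.pi/2+b,np.radians(6),b))
E
```

```text
t: 19.52
tcp_pos: [0.4433, 0.2973, 0.1139]
eef_rot: [0.036, 0.71, 0.702, 0.034]
force: [0.0, 0.7, -0.9]
gripper_width: 0.0264
gripper_force: 40.5
d now-axes [ 0.0012 -0.0005  0.0622] d in target axes [ 0.0011 -0.0009  0.0622] |d| 0.062 rotvec [-0.0051  0.0018  0.0053]
```

```bash
python3 drive.py '0.001 -0.001 0.03 0 0 0.004 0;0 0 0.02 0 0 0 0;0 0 0.01 0 0 0 0;0 0 0.003 0 0 0 0;0 0 0.001 0 0 0 0;0 0 0 0 0 0 0;0 0 0 0 0 0 0'
```

```text
t: 20.4
tcp_pos: [0.452, 0.2997, 0.0535]
eef_rot: [0.037, 0.712, 0.7, 0.038]
force: [0.0, 0.4, -2.1]
gripper_width: 0.0263
gripper_force: 40.5
```

```bash
python3 drive.py '0 -0.002 0.003 0 0 0 0;0 0 0.001 0 0 0 0;0 0 0.001 0 0 0 0;0 0 0 0 0 0 0'; python3 drive.py '0 0 0 0 0 0 0.045;0 0 0 0 0 0 0.045;0 0 0 0 0 0 0.045'; python3 drive.py '0 0 -0.03 0 0 0 0.06;0 0 -0.05 0 0 0 0.06;0 0 -0.05 0 0 0 0.06;0 0 -0.03 0 0 0 0.06;0 0 0 0.105 0 0 0.06;0 0 0 0 0 0 0.06'
python3 - <<'E'
from h import *
chocks(thr=30,save="pics/w3.png",z=.040)
go([.5028,-.0075,.2],down(np.pi-.074))
E
```

```text
t: 20.9
tcp_pos: [0.4496, 0.2995, 0.0487]
eef_rot: [0.037, 0.712, 0.701, 0.037]
force: [-5.8, -1.5, 11.2]
gripper_width: 0.0263
gripper_force: 42.0
t: 21.28
tcp_pos: [0.4503, 0.2995, 0.0476]
eef_rot: [0.037, 0.712, 0.7, 0.037]
force: [0.7, -1.0, 0.3]
gripper_width: 0.0452
gripper_force: 0.0
t: 22.02
tcp_pos: [0.4349, 0.2997, 0.2069]
eef_rot: [0.0, 0.713, 0.701, 0.001]
force: [0.7, -0.1, -0.9]
gripper_width: 0.0597
gripper_force: 0.0
chock [0.4501 0.2991] yaw 1.564 size 41 16
chock [0.4498 0.2063] yaw 1.561 size 41 16
d now-axes [-0.3058  0.074   0.0062] d in target axes [-0.0914 -0.3011  0.0062] |d| 0.315 rotvec [ 1.0000e-03  2.0000e-04 -1.5135e+00]
```

```bash
python3 drive.py '-0.051 0.012 0 0 0 0 0.06;-0.051 0.012 0 0 0 0 0.06;-0.051 0.012 0 0 0 0 0.06;-0.051 0.012 0 0 0 0 0.06;-0.051 0.012 0 0 0 0 0.06;-0.051 0.012 0 0 0 0 0.06;0 0 0 0 0 -0.178 0.06;0 0 0 0 0 -0.178 0.06;0 0 0 0 0 -0.178 0.06;0 0 0 0 0 -0.178 0.06;0 0 0 0 0 -0.178 0.06;0 0 0 0 0 -0.178 0.06;0 0 0 0 0 -0.178 0.06;0 0 0 0 0 -0.178 0.06;0 0 0 0 0 -0.09 0.06;0 0 0 0 0 0 0.06;0 0 0 0 0 0 0.06'
python3 - <<'E'
from h import *
chocks(thr=30)
go([.5028,-.0075,.022],down(np.pi-.074))
E
```

```text
t: 24.2
tcp_pos: [0.5, -0.0072, 0.2062]
eef_rot: [-0.0, 0.037, 0.999, 0.0]
force: [0.1, -0.1, 0.8]
gripper_width: 0.0599
gripper_force: 0.0
chock [ 0.4981 -0.0071] yaw -0.07 size 40 16
d now-axes [-2.700e-03 -1.000e-04  1.843e-01] d in target axes [-0.0027  0.      0.1843] |d| 0.184 rotvec [ 0.0007 -0.0003  0.0004]
```

```bash
python3 drive.py '0 0 0.045 0 0 0 0.05;0 0 0.05 0 0 0 0.05;0 0 0.045 0 0 0 0.05;0 0 0.025 0 0 0 0.05;0 0 0.015 0 0 0 0.05;0 0 0.004 0 0 0 0.05;0 0 0 0 0 0 0.05'; python3 drive.py '0 0 0 0 0 0 0;0 0 0 0 0 0 0;0 0 0 0 0 0 0;0 0 0 0 0 0 0;0 0 0 0 0 0 0' 40; python3 drive.py '0 0 -0.02 0 0 0 0;0 0 -0.03 0 0 0 0;0 0 -0.05 0 0 0 0;0 0 -0.04 0 0 0 0;0 0 0 0 0 0 0'
python3 - <<'E'
from h import *
b=-.017
go([.4475,.390,.12],down(np.pi/2+b,np.radians(6),b))
E
```

```text
t: 25.12
tcp_pos: [0.5011, -0.0074, 0.0232]
eef_rot: [0.001, 0.036, 0.999, 0.0]
force: [1.1, -0.4, -0.0]
gripper_width: 0.0503
gripper_force: 0.0
t: 25.75
tcp_pos: [0.5015, -0.0074, 0.0238]
eef_rot: [0.001, 0.036, 0.999, 0.0]
force: [-1.6, 0.8, 5.6]
gripper_width: 0.0259
gripper_force: 39.3
t: 26.38
tcp_pos: [0.503, -0.0078, 0.166]
eef_rot: [0.004, 0.036, 0.999, -0.0]
force: [0.6, -1.2, -2.0]
gripper_width: 0.0261
gripper_force: 39.9
d now-axes [0.0845 0.3927 0.0455] d in target axes [ 0.3968 -0.0667  0.0392] |d| 0.404 rotvec [-0.0784 -0.0738  1.5138]
```

```bash
python3 drive.py '0.012 0.056 0 0 0 0 0;0.012 0.056 0 0 0 0 0;0.012 0.056 0 0 0 0 0;0.012 0.056 0 0 0 0 0;0.012 0.056 0 0 0 0 0;0.012 0.056 0 0 0 0 0;0.0125 0.057 0 0 0 0 0;0 0 0 0 0 0.177 0;0 0 0 0 0 0.177 0;0 0 0 0 0 0.177 0;0 0 0 0 0 0.177 0;0 0 0 0 0 0.177 0;0 0 0 0 0 0.177 0;0 0 0 0 0 0.177 0;0 0 0 0 0 0.177 0;0 0 0 0 0 0.093 0;0 0 0.02 -0.105 0 0 0;0 0 0.025 0 0 0 0;0 0 0 0 0 0 0'
python3 - <<'E'
from h import *
b=-.017
go([.4475,.390,.054],down(np.pi/2+b,np.radians(6),b))
E
```

```text
t: 28.75
tcp_pos: [0.445, 0.3891, 0.115]
eef_rot: [0.036, 0.71, 0.702, 0.034]
force: [-0.3, -0.1, -1.9]
gripper_width: 0.0264
gripper_force: 40.3
d now-axes [ 0.0011 -0.0036  0.0609] d in target axes [ 0.001  -0.0039  0.0609] |d| 0.061 rotvec [-0.0049  0.0023  0.0064]
```

```bash
python3 drive.py '0 -0.002 0.03 0 0 0.004 0;0 0 0.02 0 0 0 0;0 0 0.01 0 0 0 0;0 0 0.003 0 0 0 0;0 0 0.001 0 0 0 0;0 0 0.001 0 0 0 0;0 0 0 0 0 0 0;0 0 0 0 0 0 0'
```

```text
t: 29.75
tcp_pos: [0.4524, 0.3908, 0.0535]
eef_rot: [0.037, 0.711, 0.701, 0.038]
force: [-0.3, -0.6, -1.2]
gripper_width: 0.0263
gripper_force: 40.3
```

```bash
python3 drive.py '0 0 0.002 0 0 0 0;0 0 0.001 0 0 0 0;0 0 0 0 0 0 0'; python3 drive.py '0 0 0 0 0 0 0.045;0 0 0 0 0 0 0.045;0 0 0 0 0 0 0.045'; python3 drive.py '0 0 -0.03 0 0 0 0.06;0 0 -0.05 0 0 0 0.06;0 0 -0.05 0 0 0 0.06;0 0 -0.03 0 0 0 0.06;0 0 0 0.105 0 0 0.06;0 0 0 0 0 0 0.06'
python3 - <<'E'
from h import *
chocks(thr=30,save="pics/w3.png",z=.040)
# rollers in world from case frame
b=-.018;c=np.array([.5914,-.1169]);B=R.from_euler("z",b).as_matrix()[:2,:2]
for x in(-.075,0,.075):print(x,(c+B@[x,0]).round(4))
go([.5165,-.1155,.22],down(np.pi/2+b))
E
```

```text
t: 30.12
tcp_pos: [0.4525, 0.3907, 0.0505]
eef_rot: [0.037, 0.711, 0.701, 0.037]
force: [-2.0, -0.3, 2.6]
gripper_width: 0.0259
gripper_force: 40.7
t: 30.5
tcp_pos: [0.4526, 0.3907, 0.0502]
eef_rot: [0.037, 0.711, 0.701, 0.037]
force: [1.0, -0.2, 0.8]
gripper_width: 0.0449
gripper_force: 0.0
t: 31.25
tcp_pos: [0.4373, 0.3907, 0.2095]
eef_rot: [0.0, 0.713, 0.701, 0.001]
force: [0.1, -0.4, 0.3]
gripper_width: 0.0601
gripper_force: 0.0
chock [0.4532 0.3892] yaw -1.566 size 42 16
chock [0.45   0.2982] yaw -1.567 size 41 16
-0.075 [ 0.5164 -0.1156]
0 [ 0.5914 -0.1169]
0.075 [ 0.6664 -0.1182]
d now-axes [-0.5047  0.0881 -0.0116] d in target axes [-0.5046  0.0892 -0.0112] |d| 0.513 rotvec [ 0.001  -0.001   0.0021]
```

All three chocks are placed. I'll measure the rollers from the top camera while the arm is out of the way.

```bash
python3 - <<'E'
from h import *
im=env.read_camera("top")
cv2.imwrite("pics/c3.png",cv2.resize(im[130:260,330:450],None,fx=4,fy=4,interpolation=cv2.INTER_CUBIC))
E
```

```text
(no output)
```

View pics/c3.png

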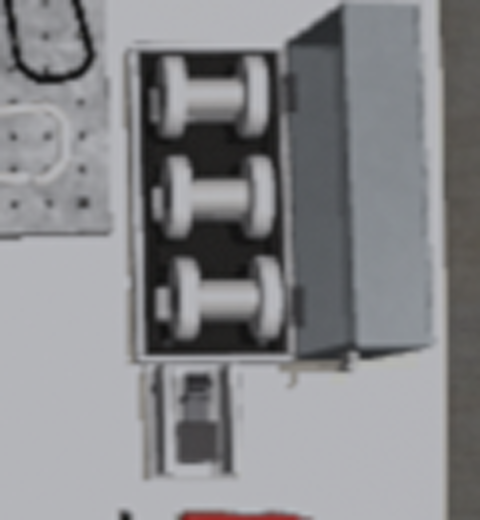

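```bash
python3 - <<'E'
from h import *
f=lambda u,v,z:ray("top",330+(u+.5)/4-.5,130+(v+.5)/4-.5,z)[:2].round(4)
for p in((212,97),(219,199),(226.5,299)):print("roller",f(*p,.042))
c=[f(*p,.022) for p in((130,47),(285,45),(293,357),(137,357))];print(c,np.mean(c,0))
E
```

```text
roller [ 0.6661 -0.1152]
roller [ 0.59  -0.118]
roller [ 0.5163 -0.1211]
[array([ 0.7092, -0.0589]), array([ 0.7094, -0.1748]), array([ 0.4751, -0.1724]), array([ 0.4762, -0.0578])] [ 0.592475 -0.115975]
```

```bash
python3 drive.py '-0.057 0.008 0 0 0 0 0.05;-0.057 0.009 0 0 0 0 0.05;-0.057 0.009 0 0 0 0 0.05;-0.057 0.009 0 0 0 0 0.05;-0.057 0.009 0 0 0 0 0.05;-0.057 0.009 0 0 0 0 0.05;-0.057 0.009 0 0 0 0 0.05;-0.057 0.009 0 0 0 0 0.05;-0.055 0.009 0 0 0 0 0.05;0 0 0 0 0 0 0.05;0 0 0 0 0 0 0.05'
python3 - <<'E'
from h import *
go([.5163,-.1211,.0405],down(np.pi/2-.018))
E
```

```text
t: 32.72
tcp_pos: [0.5072, -0.1207, 0.208]
eef_rot: [-0.001, 0.712, 0.702, 0.0]
force: [-0.0, -0.2, 0.5]
gripper_width: 0.0498
gripper_force: 0.0
d now-axes [-0.0006  0.0093  0.1675] d in target axes [-0.0003  0.0091  0.1675] |d| 0.168 rotvec [-0.0012 -0.0019  0.003 ]
```

```bash
python3 drive.py '0 0.008 0.04 0 0 0 0.05;0 0 0.05 0 0 0 0.05;0 0 0.045 0 0 0 0.05;0 0 0.02 0 0 0 0.05;0 0 0.012 0 0 0 0.05;0 0 0 0 0 0 0.05'; python3 drive.py '0 0 0 0 0 0 0;0 0 0 0 0 0 0;0 0 0 0 0 0 0;0 0 0 0 0 0 0;0 0 0 0 0 0 0' 50
```

```text
t: 33.48
tcp_pos: [0.5157, -0.1201, 0.0414]
eef_rot: [-0.001, 0.712, 0.702, 0.0]
force: [-0.6, 0.9, -1.1]
gripper_width: 0.0499
gripper_force: 0.0
t: 34.1
tcp_pos: [0.5176, -0.1215, 0.043]
eef_rot: [0.001, 0.712, 0.702, 0.002]
force: [1.5, 1.1, 5.6]
gripper_width: 0.0244
gripper_force: 49.4
```

```bash
python3 drive.py '0 0 -0.03 0 0 0 0;0 0 -0.05 0 0 0 0;0 0 -0.05 0 0 0 0;0.03 0 -0.03 0 0 0 0;0.056 -0.006 0 0 0 0 0;0.056 -0.006 0 0 0 0 0;0.056 -0.006 0 0 0 0 0;0.056 -0.006 0 0 0 0 0;0.056 -0.006 0 0 0 0 0;0.02 0 0 0 0 0 0;0 0 0 0 0 0 0;0 0 0 0 0 0 0'
python3 - <<'E'
from h import *
go([.487,.2065,.085],down(np.pi/2-.017))
E
```

```text
t: 35.6
tcp_pos: [0.4908, 0.2076, 0.2016]
eef_rot: [-0.0, 0.713, 0.701, -0.0]
force: [-0.2, 0.2, -4.3]
gripper_width: 0.0238
gripper_force: 50.5
d now-axes [-0.0012 -0.0037  0.1166] d in target axes [-0.0012 -0.0038  0.1166] |d| 0.117 rotvec [-0.0012  0.0001  0.0008]
```

```bash
python3 drive.py '-0.001 -0.005 0.05 0 0 0 0;0 0 0.045 0 0 0 0;0 0 0.022 0 0 0 0;0 0 0.01 0 0 0 0;0 0 0.006 0 0 0 0;0 0 0.002 0 0 0 0;0 0 0 0 0 0 0;0 0 0 0 0 0 0'
```

```text
t: 36.6
tcp_pos: [0.4865, 0.2083, 0.0678]
eef_rot: [-0.0, 0.712, 0.702, 0.001]
force: [0.3, 0.1, -4.2]
gripper_width: 0.0246
gripper_force: 50.3
```

```bash
python3 drive.py '0 0 0.002 0 0 0 0;0 0 0.0015 0 0 0 0;0 0 0 0 0 0 0;0 0 0 0 0 0 0'
```

```text
t: 37.1
tcp_pos: [0.4872, 0.2086, 0.0645]
eef_rot: [0.0, 0.712, 0.702, 0.002]
force: [0.6, 0.4, 5.9]
gripper_width: 0.0241
gripper_force: 51.4
```

```bash
python3 drive.py '0 0 0 0 0 0 0.032;0 0 0 0 0 0 0.038;0 0 0 0 0 0 0.05;0 0 0 0 0 0 0.05;0 0 0 0 0 0 0.05;0 0 0 0 0 0 0.05'; python3 drive.py '0 0 -0.03 0 0 0 0.05;0 0 -0.05 0 0 0 0.05;0 0 -0.05 0 0 0 0.05;0 0 -0.01 0 0 0 0.05;-0.04 0 0 0 0 0 0.05;-0.04 0 0 0 0 0 0.05;-0.02 0 0 0 0 0 0.05;0 0 0 0 0 0 0.05'
python3 - <<'E'
from h import *
chocks(thr=30,save="pics/w4.png",z=.040)
go([.590,-.118,.0405],down(np.pi/2-.018))
E
```

```text
t: 37.85
tcp_pos: [0.4861, 0.2082, 0.0636]
eef_rot: [-0.0, 0.712, 0.702, 0.0]
force: [-0.3, 0.1, 1.0]
gripper_width: 0.0499
gripper_force: 0.0
t: 38.85
tcp_pos: [0.484, 0.1069, 0.2026]
eef_rot: [-0.001, 0.713, 0.701, -0.0]
force: [0.1, -0.5, -0.3]
gripper_width: 0.0504
gripper_force: 0.0
chock [0.3996 0.2084] yaw 1.541 size 42 16
d now-axes [-0.2242  0.1098  0.1617] d in target axes [-0.2238  0.1099  0.1622] |d| 0.297 rotvec [-0.0014 -0.0016  0.0017]
```

View pics/w4.png

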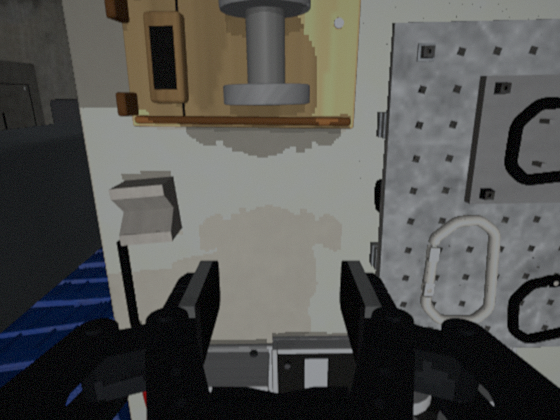

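The wrist picture shows chock A knocked downhill onto the black line at (165,57), while the roller is still at about (266,50). I'll check whether it's moving.

```bash
python3 drive.py '0 0 0 0 0 0 0.05;0 0 0 0 0 0 0.05'; python3 - <<'E'
from h import *
print(ray("wrist",266,50,.060,env.read_state())[:2])
chocks(thr=30,save="pics/w5.png",z=.040)
E
```

```text
t: 39.15
tcp_pos: [0.4845, 0.1087, 0.2033]
eef_rot: [-0.001, 0.712, 0.702, 0.0]
force: [-0.1, -0.2, -0.8]
gripper_width: 0.05
gripper_force: 0.0
[0.47619901 0.21170743]
chock [0.3985 0.2089] yaw 1.517 size 42 16
```

View pics/w5.png

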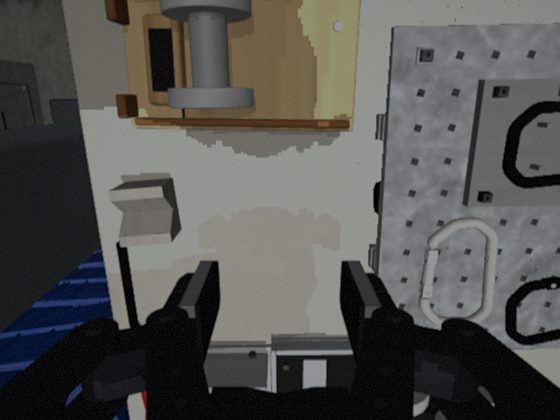

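The roller has rolled down against the moved chock at (205,55). I'll lift it, park it in bay 1 and re-place chock A afterwards.

```bash
python3 drive.py '0.05 -0.025 0 0 0 0 0.05;0.05 -0.026 0 0 0 0 0.05;0 0 0 0 0 0 0.05;0 0 0 0 0 0 0.05'; python3 - <<'E'
from h import *
s={"tcp_pos":np.array([.4845,.1087,.2033]),"eef_rot":np.array([-.001,.712,.702,0])}
print(ray("wrist",210,55,.055,s)[:2])
chocks(thr=30,save="pics/w6.png",z=.040)
go([.4328,.209,.0575],down(np.pi/2-.018))
E
```

```text
t: 39.7
tcp_pos: [0.4352, 0.209, 0.2037]
eef_rot: [-0.0, 0.712, 0.702, 0.001]
force: [0.2, 0.3, -0.1]
gripper_width: 0.0499
gripper_force: 0.0
[0.43700456 0.20958224]
chock [0.4502 0.2994] yaw 1.561 size 42 16
chock [0.398  0.2097] yaw 1.531 size 41 15
d now-axes [ 0.0003 -0.0027  0.1462] d in target axes [ 0.0004 -0.0027  0.1462] |d| 0.146 rotvec [ 0.0004 -0.001   0.003 ]
```

```bash
python3 drive.py '0 -0.002 0.05 0 0 0 0.05;0 0 0.05 0 0 0 0.05;0 0 0.03 0 0 0 0.05;0 0 0.014 0 0 0 0.05;0 0 0 0 0 0 0.05'; python3 drive.py '0 0 0 0 0 0 0;0 0 0 0 0 0 0;0 0 0 0 0 0 0;0 0 0 0 0 0 0;0 0 0 0 0 0 0' 50; python3 drive.py '0 0 -0.03 0 0 0 0;0 0 -0.05 0 0 0 0;0 0.025 -0.04 0 0 0 0;0.045 0.025 0 0 0 0 0;0.045 0.003 0 0 0 0 0;0 0 0 0 0 0 0;0 0 0 0 0 0 0'
python3 - <<'E'
from h import *
go([.4873,.2985,.0655],down(np.pi/2-.017))
chocks(thr=30,z=.04)
E
```

```text
t: 40.38
tcp_pos: [0.4332, 0.2082, 0.0593]
eef_rot: [-0.001, 0.713, 0.701, -0.0]
force: [-0.6, -0.6, 1.3]
gripper_width: 0.0499
gripper_force: 0.0
t: 41.0
tcp_pos: [0.4349, 0.2092, 0.0612]
eef_rot: [0.001, 0.712, 0.702, 0.002]
force: [0.3, -1.4, 6.9]
gripper_width: 0.0242
gripper_force: 49.3
t: 41.88
tcp_pos: [0.4862, 0.2976, 0.1789]
eef_rot: [-0.001, 0.712, 0.702, -0.001]
force: [0.1, -0.7, -4.9]
gripper_width: 0.0244
gripper_force: 50.5
d now-axes [0.0009 0.0014 0.1134] d in target axes [0.0009 0.0011 0.1134] |d| 0.113 rotvec [-0.0022  0.0001  0.0028]
chock [0.4528 0.3893] yaw 1.558 size 43 17
chock [0.4854 0.3001] yaw -0.009 size 38 8
```

```bash
python3 drive.py '0.001 0 0.05 0 0 0 0;0 0 0.035 0 0 0 0;0 0 0.015 0 0 0 0;0 0 0.008 0 0 0 0;0 0 0.003 0 0 0 0;0 0 0 0 0 0 0;0 0 0 0 0 0 0'
```

```text
t: 42.8
tcp_pos: [0.4881, 0.2995, 0.0697]
eef_rot: [-0.0, 0.712, 0.702, 0.001]
force: [0.5, -0.8, -4.6]
gripper_width: 0.0239
gripper_force: 50.4
```

```bash
python3 drive.py '0 -0.001 0.002 0 0 0 0;0 0 0.0015 0 0 0 0;0 0 0 0 0 0 0'; python3 drive.py '0 0 0 0 0 0 0.032;0 0 0 0 0 0 0.038;0 0 0 0 0 0 0.05;0 0 0 0 0 0 0.05;0 0 0 0 0 0 0.05;0 0 0 0 0 0 0.05'; python3 drive.py '0 0 -0.03 0 0 0 0.06;0 0 -0.05 0 0 0 0.06;-0.03 -0.02 -0.05 0 0 0 0.06;-0.05 -0.04 0 0 0 0 0.06;-0.05 -0.03 0 0 0 0 0.06;-0.02 0 0 0 0 0 0.06;0 0 0 0 0 0 0.06'
python3 - <<'E'
from h import *
chocks(thr=30,save="pics/w7.png",z=.040)
b=-.017
go([.396,.2097,.10],down(np.pi/2+b-.02,np.radians(6),b))
E
```

```text
t: 43.18
tcp_pos: [0.4875, 0.2995, 0.0666]
eef_rot: [0.0, 0.712, 0.702, 0.002]
force: [-0.1, -1.2, 5.1]
gripper_width: 0.0237
gripper_force: 51.6
t: 43.92
tcp_pos: [0.4864, 0.2992, 0.0652]
eef_rot: [-0.0, 0.712, 0.702, 0.0]
force: [0.5, -0.8, -0.3]
gripper_width: 0.0499
gripper_force: 0.0
t: 44.8
tcp_pos: [0.3951, 0.1507, 0.1954]
eef_rot: [-0.0, 0.713, 0.701, 0.001]
force: [0.6, 0.5, 0.4]
gripper_width: 0.06
gripper_force: 0.0
chock [0.3971 0.2088] yaw 1.54 size 41 16
d now-axes [ 0.058  -0.0007  0.0956] d in target axes [ 0.058  -0.0117  0.0949] |d| 0.112 rotvec [-0.1036 -0.0009  0.0206]
```

View pics/w7.png

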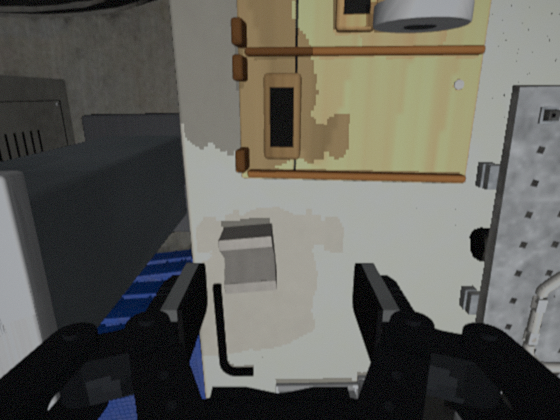

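Chock 1 and its roller sit properly together at the top of the picture. Chock 0 lies at (282,115), so I'll pick it up again.

```bash
python3 drive.py '0.03 0 0.02 0 0 0 0.05;0.028 0 0.04 0 0 0 0.05;0 0 0.03 -0.105 0 0.01 0.05;0 0 0 0 0 0 0.05;0 0 0 0 0 0 0.05'
python3 - <<'E'
from h import *
b=-.017
go([.3963,.209,.0425],down(np.pi/2+b-.015,np.radians(6),b))
E
```

```text
t: 45.48
tcp_pos: [0.3972, 0.2105, 0.1063]
eef_rot: [0.037, 0.715, 0.698, 0.037]
force: [1.3, 0.4, -0.6]
gripper_width: 0.0503
gripper_force: 0.0
d now-axes [-0.0017 -0.0076  0.0634] d in target axes [-0.0016 -0.0076  0.0634] |d| 0.064 rotvec [ 0.0002 -0.0015  0.0077]
```

```bash
python3 drive.py '-0.0015 -0.009 0.02 0 0 0 0.05;0 0 0.025 0 0 0 0.05;0 0 0.012 0 0 0 0.05;0 0 0.006 0 0 0 0.05;0 0 0 0 0 0 0.05;0 0 0 0 0 0 0.05'; python3 drive.py '0 0 0 0 0 0 0;0 0 0 0 0 0 0;0 0 0 0 0 0 0;0 0 0 0 0 0 0;0 0 0 0 0 0 0' 40;  python3 drive.py '0 0 -0.02 0 0 0 0;0 0.03 -0.01 0 0 0 0;0 0.023 0 0 0 0 0;0 0 0 0 0 0 0;0 0 0 0 0 0 0'
python3 - <<'E'
from h import *
b=-.017
go([.449,.2068,.0475],down(np.pi/2+b,np.radians(6),b))
E
```

```text
t: 46.22
tcp_pos: [0.3942, 0.2085, 0.0422]
eef_rot: [0.037, 0.715, 0.697, 0.038]
force: [-1.1, 0.3, 0.1]
gripper_width: 0.0504
gripper_force: 0.0
t: 46.85
tcp_pos: [0.3944, 0.2085, 0.0424]
eef_rot: [0.037, 0.715, 0.697, 0.038]
force: [-0.4, -0.3, 4.2]
gripper_width: 0.0267
gripper_force: 39.2
t: 47.48
tcp_pos: [0.4415, 0.2067, 0.0763]
eef_rot: [0.036, 0.715, 0.697, 0.036]
force: [0.5, 0.4, -1.0]
gripper_width: 0.0262
gripper_force: 40.3
d now-axes [0.0003 0.0045 0.0294] d in target axes [0.0002 0.0044 0.0294] |d| 0.03 rotvec [-0.0022 -0.0004 -0.0079]
```

```bash
python3 drive.py '0 0.003 0.015 0 0 -0.008 0;0 0 0.01 0 0 0 0;0 0 0.003 0 0 0 0;0 0 0.002 0 0 0 0;0 0 0.001 0 0 0 0;0 0 0 0 0 0 0'
```

```text
t: 48.22
tcp_pos: [0.4478, 0.2066, 0.0479]
eef_rot: [0.037, 0.712, 0.7, 0.036]
force: [-11.1, -3.6, 25.8]
gripper_width: 0.0263
gripper_force: 43.4
```

```bash
python3 drive.py '0 0 -0.0015 0 0 0 0;0 0 0 0 0 0 0'; python3 drive.py '0 0 0 0 0 0 0.045;0 0 0 0 0 0 0.045;0 0 0 0 0 0 0.045'; python3 drive.py '0 0 -0.03 0 0 0 0.05;0 0 -0.05 0 0 0 0.05;0 0 -0.05 0 0 0 0.05;-0.05 0 -0.03 0.105 0 0 0.05;-0.05 0.01 0 0 0 0 0.05;0 0 0 0 0 0 0.05'
python3 - <<'E'
from h import *
chocks(thr=30,save="pics/w8.png",z=.040)
go([.590,-.118,.2],down(np.pi/2-.018))
E
```

```text
t: 48.48
tcp_pos: [0.4492, 0.207, 0.0481]
eef_rot: [0.037, 0.712, 0.7, 0.037]
force: [-3.0, -1.4, 7.3]
gripper_width: 0.0266
gripper_force: 41.3
t: 48.85
tcp_pos: [0.4494, 0.2069, 0.0477]
eef_rot: [0.037, 0.712, 0.7, 0.037]
force: [0.5, -0.3, 0.2]
gripper_width: 0.0448
gripper_force: 0.0
t: 49.6
tcp_pos: [0.4419, 0.1045, 0.2073]
eef_rot: [0.0, 0.715, 0.699, 0.001]
force: [-0.2, 0.2, -0.2]
gripper_width: 0.0502
gripper_force: 0.0
chock [0.4496 0.2077] yaw 1.559 size 43 17
d now-axes [-0.2208  0.1534  0.0066] d in target axes [-0.2211  0.1529  0.0069] |d| 0.269 rotvec [ 0.0002 -0.0013 -0.0023]
```

```bash
python3 drive.py '-0.044 0.03 0 0 0 0 0.05;-0.044 0.03 0 0 0 0 0.05;-0.044 0.03 0 0 0 0 0.05;-0.044 0.031 0 0 0 0 0.05;-0.045 0.031 0 0 0 0 0.05;0 0 0 0 0 0 0.05;0 0 0 0 0 0 0.05'
python3 - <<'E'
from h import *
go([.590,-.118,.0405],down(np.pi/2-.018))
E
```

```text
t: 50.52
tcp_pos: [0.5884, -0.115, 0.2057]
eef_rot: [-0.002, 0.713, 0.702, 0.0]
force: [0.1, 0.9, -1.2]
gripper_width: 0.05
gripper_force: 0.0
d now-axes [-0.0033  0.002   0.1652] d in target axes [-0.0029  0.0017  0.1652] |d| 0.165 rotvec [-0.0021 -0.0022  0.0022]
```

```bash
python3 drive.py '-0.003 0 0.04 0 0 0 0.05;0 0 0.05 0 0 0 0.05;0 0 0.045 0 0 0 0.05;0 0 0.02 0 0 0 0.05;0 0 0.01 0 0 0 0.05;0 0 0 0 0 0 0.05'; python3 drive.py '0 0 0 0 0 0 0;0 0 0 0 0 0 0;0 0 0 0 0 0 0;0 0 0 0 0 0 0;0 0 0 0 0 0 0' 50
python3 drive.py '0 0 -0.03 0 0 0 0;0 0 -0.05 0 0 0 0;0 0 -0.05 0 0 0 0;0.03 -0.01 -0.03 0 0 0 0;0.056 -0.018 0 0 0 0 0;0.056 -0.018 0 0 0 0 0;0.056 -0.019 0 0 0 0 0;0.056 -0.019 0 0 0 0 0;0.056 -0.019 0 0 0 0 0;0.015 0 0 0 0 0 0;0 0 0 0 0 0 0;0 0 0 0 0 0 0'
python3 - <<'E'
from h import *
go([.487,.207,.0665],down(np.pi/2-.017))
E
```

```text
t: 51.28
tcp_pos: [0.5886, -0.1182, 0.0417]
eef_rot: [-0.001, 0.713, 0.702, 0.0]
force: [-0.3, -0.1, 0.1]
gripper_width: 0.05
gripper_force: 0.0
t: 51.9
tcp_pos: [0.5912, -0.1197, 0.0435]
eef_rot: [0.001, 0.713, 0.701, 0.002]
force: [3.9, 1.4, 7.0]
gripper_width: 0.0242
gripper_force: 49.2
t: 53.4
tcp_pos: [0.4916, 0.2057, 0.2016]
eef_rot: [-0.0, 0.714, 0.701, -0.0]
force: [-0.4, 0.1, -3.8]
gripper_width: 0.0242
gripper_force: 50.1
d now-axes [ 0.0013 -0.0045  0.1351] d in target axes [ 0.0013 -0.0046  0.1351] |d| 0.135 rotvec [-0.0008  0.0002 -0.0016]
```

```bash
python3 drive.py '0 -0.005 0.05 0 0 0 0;0 0 0.045 0 0 0 0;0 0 0.022 0 0 0 0;0 0 0.01 0 0 0 0;0 0 0.006 0 0 0 0;0 0 0.003 0 0 0 0;0 0 0 0 0 0 0;0 0 0 0 0 0 0'
```

```text
t: 54.4
tcp_pos: [0.487, 0.2075, 0.0667]
eef_rot: [-0.0, 0.713, 0.701, 0.001]
force: [-0.0, -0.4, -3.3]
gripper_width: 0.0245
gripper_force: 50.0
```

```bash
python3 drive.py '0 0 0.002 0 0 0 0;0 0 0.001 0 0 0 0;0 0 0 0 0 0 0'; python3 drive.py '0 0 0 0 0 0 0.032;0 0 0 0 0 0 0.038;0 0 0 0 0 0 0.05;0 0 0 0 0 0 0.05;0 0 0 0 0 0 0.05;0 0 0 0 0 0 0.05'; python3 drive.py '0 0 -0.03 0 0 0 0.05;0 0 -0.05 0 0 0 0.05;0 0 -0.05 0 0 0 0.05;-0.04 0.02 -0.01 0 0 0 0.05;-0.05 0.03 0 0 0 0 0.05;-0.05 0.03 0 0 0 0 0.05;-0.05 0.03 0 0 0 0 0.05;-0.05 0.03 0 0 0 0 0.05;-0.05 0.03 0 0 0 0 0.05;-0.03 0.008 0 0 0 0 0.05;0 0 0 0 0 0 0.05;0 0 0 0 0 0 0.05'
python3 - <<'E'
from h import *
go([.666,-.1152,.0405],down(np.pi/2-.018))
E
```

```text
t: 54.78
tcp_pos: [0.4871, 0.2076, 0.0643]
eef_rot: [0.0, 0.713, 0.701, 0.001]
force: [-3.1, -0.4, 7.4]
gripper_width: 0.0246
gripper_force: 51.2
t: 55.52
tcp_pos: [0.4865, 0.2073, 0.063]
eef_rot: [-0.0, 0.713, 0.701, 0.0]
force: [0.1, 0.7, -1.7]
gripper_width: 0.0497
gripper_force: 0.0
t: 57.02
tcp_pos: [0.6586, -0.1153, 0.2024]
eef_rot: [-0.001, 0.713, 0.701, 0.0]
force: [0.2, 0.6, -0.3]
gripper_width: 0.05
gripper_force: 0.0
d now-axes [-0.      0.0076  0.1619] d in target axes [0.0002 0.0074 0.1619] |d| 0.162 rotvec [-0.0009 -0.0017  0.0011]
```

```bash
python3 drive.py '0 0.006 0.04 0 0 0 0.05;0 0 0.05 0 0 0 0.05;0 0 0.045 0 0 0 0.05;0 0 0.02 0 0 0 0.05;0 0 0.007 0 0 0 0.05;0 0 0 0 0 0 0.05'; python3 drive.py '0 0 0 0 0 0 0;0 0 0 0 0 0 0;0 0 0 0 0 0 0;0 0 0 0 0 0 0;0 0 0 0 0 0 0' 50
python3 drive.py '0 0 -0.03 0 0 0 0;0 0 -0.05 0 0 0 0;0 0 -0.05 0 0 0 0;0 -0.04 -0.03 0 0 0 0;0 -0.06 0 0 0 0 0;0 -0.06 0 0 0 0 0;0.05 -0.015 0 0 0 0 0;0 0 0 0 0 0 0'
python3 - <<'E'
from h import *
go([.49,.3892,.2],down(np.pi/2-.017))
E
```

```text
t: 57.78
tcp_pos: [0.6652, -0.1149, 0.0412]
eef_rot: [-0.0, 0.713, 0.702, 0.0]
force: [0.7, -0.5, -0.2]
gripper_width: 0.0499
gripper_force: 0.0
t: 58.4
tcp_pos: [0.6672, -0.116, 0.0425]
eef_rot: [0.001, 0.713, 0.701, 0.002]
force: [2.6, 0.5, 6.2]
gripper_width: 0.0243
gripper_force: 49.4
t: 59.4
tcp_pos: [0.4872, -0.0606, 0.1998]
eef_rot: [-0.003, 0.712, 0.702, -0.001]
force: [1.0, -0.6, -3.3]
gripper_width: 0.0242
gripper_force: 50.5
d now-axes [ 0.4497 -0.0038  0.001 ] d in target axes [ 4.497e-01 -4.800e-03 -2.000e-04] |d| 0.45 rotvec [-0.005  -0.0025  0.0023]
```

```bash
python3 drive.py '0.055 0 0 0 0 0 0;0.056 0 0 0 0 0 0;0.056 0 0 0 0 0 0;0.056 0 0 0 0 0 0;0.056 0 0 0 0 0 0;0.056 0 0 0 0 0 0;0.056 0 0 0 0 0 0;0.056 0 0 0 0 0 0;0 0 0 0 0 0 0;0 0 0 0 0 0 0'
python3 - <<'E'
from h import *
chocks(thr=30,z=.04)
go([.490,.3895,.0665],down(np.pi/2-.017))
E
```

```text
t: 60.65
tcp_pos: [0.498, 0.3831, 0.1998]
eef_rot: [-0.0, 0.713, 0.701, -0.001]
force: [-0.9, -0.7, -3.2]
gripper_width: 0.0242
gripper_force: 50.5
chock [0.4965 0.377 ] yaw -0.005 size 41 10
d now-axes [ 0.0069 -0.0081  0.1337] d in target axes [ 0.0067 -0.0083  0.1337] |d| 0.134 rotvec [-0.0018  0.0011 -0.0007]
```

```bash
python3 drive.py '0.006 -0.009 0.05 0 0 0 0;0 0 0.045 0 0 0 0;0 0 0.022 0 0 0 0;0 0 0.01 0 0 0 0;0 0 0.005 0 0 0 0;0 0 0.003 0 0 0 0;0 0 0 0 0 0 0;0 0 0 0 0 0 0'
```

```text
t: 61.7
tcp_pos: [0.49, 0.3906, 0.0669]
eef_rot: [-0.0, 0.713, 0.701, 0.001]
force: [-0.1, -0.2, -4.2]
gripper_width: 0.024
gripper_force: 50.5
```

```bash
python3 drive.py '0 0 0.002 0 0 0 0;0 0 0.0015 0 0 0 0;0 0 0 0 0 0 0'; python3 drive.py '0 0 0 0 0 0 0.032;0 0 0 0 0 0 0.038;0 0 0 0 0 0 0.05;0 0 0 0 0 0 0.05;0 0 0 0 0 0 0.05;0 0 0 0 0 0 0.05'; python3 drive.py '0 0 -0.03 0 0 0 0;0 0 -0.05 0 0 0 0;0 0 -0.05 0 0 0 0;-0.04 -0.02 -0.01 0 0 0 0;-0.06 -0.01 0 0 0 0 0;-0.06 0 0 0 0 0 0;-0.06 0 0 0 0 0 0;-0.06 0 0 0 0 0 0;-0.06 0 0 0 0 0 0;-0.06 0 0 0 0 0 0;-0.02 0 0 0 0 0 0;0 0 0 0 0 0 0;0 0 0 0 0 0 0'
python3 - <<'E'
from h import *
im=env.read_camera("top")
cv2.imwrite("pics/c4.png",cv2.resize(im[120:270,180:440],None,fx=3,fy=3,interpolation=cv2.INTER_CUBIC))
E
```

```text
t: 62.08
tcp_pos: [0.4905, 0.3907, 0.0638]
eef_rot: [0.0, 0.713, 0.701, 0.001]
force: [0.5, -0.6, 4.6]
gripper_width: 0.0244
gripper_force: 51.4
t: 62.82
tcp_pos: [0.4896, 0.3902, 0.0626]
eef_rot: [-0.0, 0.713, 0.701, 0.0]
force: [-0.1, -0.1, 0.3]
gripper_width: 0.05
gripper_force: 0.0
t: 64.45
tcp_pos: [0.4524, -0.0288, 0.2023]
eef_rot: [-0.001, 0.713, 0.701, 0.0]
force: [0.5, 0.4, 0.7]
gripper_width: -0.0002
gripper_force: 0.0
```

View pics/c4.png

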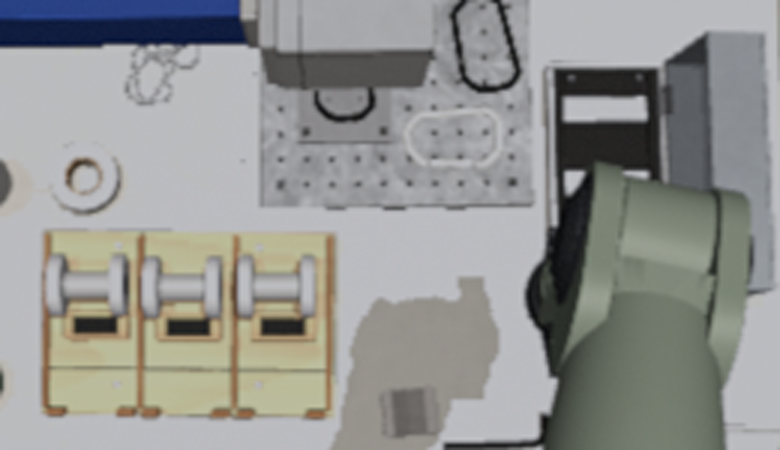

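The board shows all three rollers resting against their chocks above the line, and the case is empty. Next I go round to the right of the open lid.

```bash
python3 drive.py '0 0.02 -0.05 0 0 0 0;-0.05 0.022 0 0 0 0 0;-0.055 0.022 0 0 0 0 0;-0.055 0.022 0 0 0 0 0;-0.055 0.022 0 0 0 0 0;-0.055 0.022 0 0 0 0 0;0 0 0 0 0 0 0;0 0 0 0 0 0 0'
python3 - <<'E'
from h import *
print(env.read_state()["joint_pos"].round(2))
go([.58,-.29,.112],down(np.pi/2-.018))
im=env.read_camera("side")
cv2.imwrite("pics/s2.png",cv2.resize(im[140:400,180:460],None,fx=2,fy=2,interpolation=cv2.INTER_CUBIC))
E
```

```text
t: 65.5
tcp_pos: [0.578, -0.3, 0.2513]
eef_rot: [-0.001, 0.713, 0.702, 0.0]
force: [-0.4, 0.5, -0.8]
gripper_width: -0.0001
gripper_force: 0.0
[-0.59  0.52  0.12  1.17  0.    0.99]
d now-axes [0.0098 0.002  0.1394] d in target axes [0.0101 0.0018 0.1393] |d| 0.14 rotvec [-0.0013 -0.0023  0.0024]
```

View pics/s2.png

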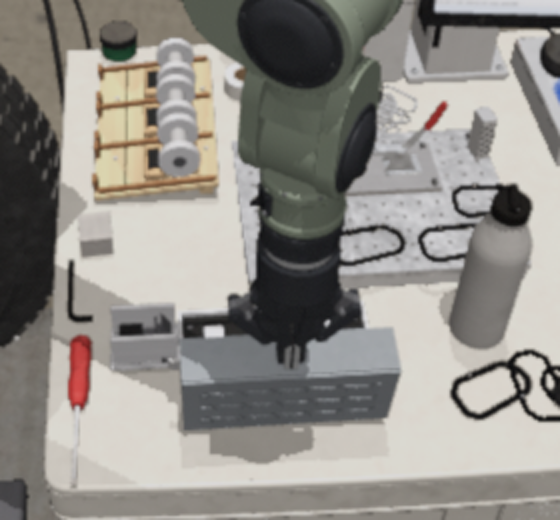

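```bash
python3 drive.py '0 0 0.05 0 0 0 0;0 0 0.05 0 0 0 0;0 0 0.039 0 0 0 0;0.02 0 0 0 0 0 0;0.02 0 -0.004 0 0 0 0;0.015 0 -0.008 0 0 0 0;0.015 0 -0.008 0 0 0 0;0.015 0 -0.006 0 0 0 0;0.016 0 -0.002 0 0 0 0;0.016 0 -0.001 0 0 0 0;0.015 0 0.001 0 0 0 0;0.015 0 0.003 0 0 0 0;0 0 0 0 0 0 0'
```

```text
t: 67.18
tcp_pos: [0.5804, -0.1527, 0.1379]
eef_rot: [-0.001, 0.712, 0.702, 0.001]
force: [-0.5, 0.1, 3.0]
gripper_width: 0.0
gripper_force: 1.2
```

```bash
python3 - <<'E'
from h import *
im=env.read_camera("side")
cv2.imwrite("pics/s3.png",cv2.resize(im[200:400,220:430],None,fx=2,fy=2,interpolation=cv2.INTER_CUBIC))
E
```

```text
(no output)
```

View pics/s3.png

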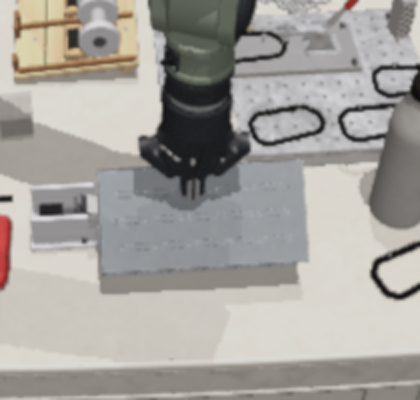

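The lid is coming over, with the fingers on its upper face at about (193,190). I'll push it on and press it shut.

```bash
python3 drive.py '0.014 0 0.006 0 0 0 0;0.014 0 0.009 0 0 0 0;0.012 0 0.01 0 0 0 0;0.011 0 0.011 0 0 0 0;0.006 0 0.009 0 0 0 0;0 0 0.003 0 0 0 0;0 0 0.002 0 0 0 0;0 0 0 0 0 0 0'
```

```text
t: 68.22
tcp_pos: [0.5824, -0.0953, 0.0906]
eef_rot: [-0.001, 0.713, 0.701, 0.003]
force: [-2.6, 8.3, 21.1]
gripper_width: -0.0001
gripper_force: 10.6
```

```bash
python3 drive.py '0 0 -0.03 0 0 0 0;0 0 -0.05 0 0 0 0;0 0 -0.05 0 0 0 0;0.05 -0.05 -0.03 0 0 0 0;0.05 -0.05 0 0 0 0 0;0.04 -0.05 0 0 0 0 0;0 -0.05 0 0 0 0 0;0 0 0 0 0 0 0;0 0 0 0 0 0 0'
python3 - <<'E'
from h import *
im=env.read_camera("top")
new=cv2.resize(im[130:280,290:430],None,fx=4,fy=4,interpolation=cv2.INTER_CUBIC)[:600]
old=cv2.imread("pics/c1.png")
d=cv2.absdiff(new,old).mean(2)
print("lid",d[30:350,310:465].mean(),"right of lid",d[30:350,475:555].mean(),"pad/cheeks",d[370:475,305:395].mean(),"vblock",d[480:540,65:130].mean(),"key/driver",d[505:560,150:475].mean())
n2=cv2.resize(im[160:280,150:350],None,fx=4,fy=4,interpolation=cv2.INTER_CUBIC);o2=cv2.imread("pics/c2.png");d2=cv2.absdiff(n2,o2).mean(2)
print("left things",d2[30:130,20:290].mean(),d2[300:400,20:130].mean(),"chock lane/black line",d2[320:345,185:560].mean())
# inlays as in the top picture at board height
for z in (.04,): chocks("top",z=z,thr=70)
for k,g in enumerate(np.array_split(d[30:350,310:465],4)): print(k,g.mean().round(1))
# roller centroids: bright grey unsaturated pixels in each bay
B=R.from_euler("z",-.017).as_matrix()[:2,:2]
for k,y in enumerate((-.092,0,.092)):
    h=[proj("top",[*(np.array([.463,.298])+B@[x,y+s*.03]),.06]) for x in(-.07,.075) for s in(-1,1)]
    u0,v0=np.min(h,0).astype(int);u1,v1=np.max(h,0).astype(int)
    c=im[v0:v1,u0:u1].astype(int);m=(c.max(2)-c.min(2)<18)&(c.mean(2)>100)
    v,u=np.nonzero(m);P=[ray("top",a+u0,b+v0,.06)[:2] for a,b in zip(u,v)]
    print("roller bay",k,np.mean(P,0).round(4),len(u))
E
```

```text
t: 69.35
tcp_pos: [0.4005, 0.0292, 0.2429]
eef_rot: [0.0, 0.713, 0.701, 0.001]
force: [0.5, -0.3, 0.0]
gripper_width: -0.0003
gripper_force: 0.0
lid 6.364791666666667 right of lid 0.46651041666666665 pad/cheeks 37.60148148148148 vblock 35.84786324786325 key/driver 49.929286713286714
left things 0.6000000000000001 0.621060606060606 chock lane/black line 4.237688888888889
chock [0.7629 0.9042] yaw -0.085 size 50 15
chock [0.4527 0.3887] yaw -1.57 size 38 12
chock [0.4496 0.2975] yaw -1.55 size 38 15
chock [0.4493 0.2075] yaw -1.569 size 38 9
chock [0.3968 0.488 ] yaw -0.064 size 50 19
chock [ 0.2508 -0.1768] yaw -1.333 size 37 16
chock [0.1541 0.6676] yaw -1.087 size 32 15
0 0.6
1 0.6
2 0.6
3 23.6
roller bay 0 [0.488 0.207] 262
roller bay 1 [0.4894 0.3011] 283
roller bay 2 [0.491  0.3933] 261
```

```bash
python3 drive.py '-0.055 -0.01 0 0 0 0 0;-0.06 -0.01 0 0 0 0 0;-0.06 -0.01 0 0 0 0 0;-0.06 -0.02 0 0 0 0 0;-0.06 -0.02 0 0 0 0 0;-0.06 -0.02 0 0 0 0 0;-0.05 -0.02 0 0 0 0 0;-0.05 -0.02 0 0 0 0 0;0 0 0 0 0 0 0;0 0 0 0 0 0 0'
python3 - <<'E'
from h import *
im=env.read_camera("top")
new=cv2.resize(im[130:280,290:430],None,fx=4,fy=4,interpolation=cv2.INTER_CUBIC)[:600]
d=cv2.absdiff(new,cv2.imread("pics/c1.png")).mean(2)
print("lid",d[30:350,310:465].mean(),"pad/cheeks",d[370:475,305:395].mean(),"vblock",d[480:540,65:130].mean(),"key/driver",d[505:560,150:475].mean())
chocks("top",z=.04,thr=70)
s=cv2.resize(env.read_camera("side"),(800,600),interpolation=cv2.INTER_CUBIC)
d=cv2.absdiff(s,cv2.imread("pics/side0.png")).mean(2);print("side: case",d[395:485,330:535].mean(),"hook",d[415:465,330:385].mean(),"lid",d[400:480,385:530].mean())
E
```

```text
t: 70.7
tcp_pos: [0.2627, -0.4213, 0.2416]
eef_rot: [-0.001, 0.713, 0.701, 0.001]
force: [0.1, 1.1, 0.4]
gripper_width: 0.0002
gripper_force: 0.0
lid 1.4846908602150535 pad/cheeks 1.2475485008818343 vblock 1.4732478632478632 key/driver 7.356289044289046
chock [0.7629 0.9042] yaw -0.085 size 50 15
chock [0.4527 0.3887] yaw -1.57 size 38 12
chock [0.4499 0.2974] yaw -1.555 size 38 15
chock [0.4492 0.2072] yaw -1.563 size 38 9
chock [0.397  0.4878] yaw -0.066 size 50 20
chock [ 0.2505 -0.1766] yaw -1.29 size 36 15
side: case 4.669033423667569 hook 1.417939393939394 lid 1.687241379310345
```

The lid, hook, V block and board all match the starting pictures or the goal, so I'm handing in.

```bash
python3 -c "
from workcell import env
print(env.hand_in())"
```

```text
the job is handed in; nothing more can be done
None
```

The job is handed in at about 71 s: all three rollers lie against their own chocks above the line, and the lid is shut and stays shut (checked by image comparison, not viewed). Chock 0 was knocked just as its first roller was released, so that roller rolled down onto it, and I moved the roller to bay 1, reset the chock and gave bay 0 another roller.

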